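# Clamp a cell-holder board for soldering

### The job

Draw the purple cell-holder board out of the leaning stack without toppling the other two, and stand it on the bed of the blue board clamp, tab up and roughly centred between the jaws. Then turn the black ratchet knob clockwise until the board is clamped upright and the knob slips at its set torque; let it slip one or two clicks, stop before a quarter turn of slipping, and let go. Leave the other things on the bench alone.

Things in the scene. Friction and masses are not known exactly. Their poses are not given: they have to be found in the camera images.
- board_purple: The board to clamp: purple, dark round marks, 0.1 to 0.2 kg. Panel 8 mm thick (its x), 150 mm wide (y), 95 mm high (z); a pull tab 26 mm wide and 8 mm thick rises 46 mm from the middle of its upper edge. Origin: centre of the lower edge. At the start it leans 0.21 rad back, top towards the rack's +x, in any of the stack's three places.
- board_purple_tab (a point): Point in the middle of the purple board's tab, 120 mm above the lower edge along the board's z; axes as the board's. Pinch the tab here across its 8 mm thickness (the board's x).
- board_grey: Light grey board of the same size and mass, tab 56 mm to its +y side. Stays in the stack; it may settle back against the rest when the purple one has gone. Origin and axes as the purple board.
- board_black: Black board of the same size and mass, tab 56 mm to its -y side. Stays in the stack, likewise.
- rack: Fixed grey rack. Origin: underside, near its front edge; x points to the back rest. The boards stand face to face on its 12 mm high floor, lower edges at x = 24, 32, 41 mm, and lean on a 200 mm wide back rest, 88 mm high (from the bench). Panel tops stand about 106 mm, tabs 150 mm above the bench: tabs are clear of the other panels. Front lip at x = 6 mm, 13 mm above the floor.
- clamp: Fixed blue board clamp, 215 mm (x) by 130 mm (y), bed 20 mm high. Origin: underside, below the jaw opening. Dark fixed jaw (face at x = -16 mm) and sliding steel jaw (face starts at x = 6 to 13 mm), 120 mm wide along y, rise 60 mm above the bed. The knob stands on a blue post at x = 125 mm. The board stands with its width along the clamp's y, either face forward.
- clamp_seat (a point): Top of the bed, 20 mm above the bench, over the clamp's origin; axes as the clamp's. The board's lower-edge centre belongs here to within 30 mm along y.
- jaw (a joint): Travel of the sliding jaw towards the fixed jaw, m. The opening is 29 mm minus this value, so it reads about 0.021 when the 8 mm board is clamped. Moved by the spindle, 8 mm per rad; it cannot be pushed by hand and stays where it is left.
- spindle (a joint): Turn of the drive spindle (silver disc with a red mark under the knob), rad, growing clockwise seen from above, 0 to 3.0. It starts at 0 to 0.8 and clamps the 8 mm board at about 2.6. It carries the knob and needs about 0.15 N m to turn. When the knob slips the disc stands still.
- ratchet (a joint): Slip of the knob against the spindle, rad, 0 at the start; grows only when the knob is turned clockwise with more than its set torque of 0.45 N m (one click per 0.26 rad, steady drag). Turned counter-clockwise, the knob takes the spindle back with it. The white line on the knob and the red mark on the disc part when it slips.
- knob_grip (a point): Point on the knob's vertical axis at the height to grip, 117 mm above the bench. Knob: black, round, 50 mm diameter, 42 mm high (from 93 to 135 mm above the bench), orange top with a white line; grip across its diameter from above. The silver disc (54 mm diameter) lies 7 mm below its underside.
- screwdriver: Yellow screwdriver, 200 mm, lying on the bench. Leave alone.
- battery_pack: Battery pack, dark plates with purple cells, 75 x 110 x 70 mm, on the bench behind the rack. Leave alone.
- spool: White spool, 56 mm diameter, 42 mm high, standing on the bench. Leave alone.
Mind the look-alikes: they are no part of the job. Leave any green or pink look-alike of the rack alone.

How it is judged:
On the way, in this order (a step that is already met when the one before it is completed fails the run):
1. the purple board is drawn clear of the stack, the other two still leaning in the rack (height (world z) of board_purple above 0.06 m and angle between each of board_grey, board_black's own z axis and vertical below 0.45 rad and distance between each of board_grey, board_black and rack below 0.075 m), for 0.1 s.
2. the purple board stands on the clamp's bed between the jaws, let go, the knob not yet slipped (z of board_purple in the frame of clamp_seat between -0.006 and 0.006 m and y of board_purple in the frame of clamp_seat between -0.03 and 0.03 m and x of board_purple in the frame of clamp_seat between -0.018 and 0.018 m and contact force between the fingers and board_purple below 0.05 N and angle between board_purple's own z axis and vertical below 0.5 rad and value of joint ratchet below 0.2 rad), for 0.2 s.
3. the knob slips at its set torque with the board clamped upright (z of board_purple in the frame of clamp_seat between -0.006 and 0.006 m and y of board_purple in the frame of clamp_seat between -0.03 and 0.03 m and x of board_purple in the frame of clamp_seat between -0.018 and 0.018 m and angle between board_purple's own z axis and vertical below 0.1 rad and angle between the x axis of board_purple and the x axis of clamp, either way round below 0.12 rad and value of joint ratchet above 0.22 rad and contact force between jaw and board_purple above 5 N), for 0.2 s.
At the end, for the whole second after the job is handed in: Purple board on the clamp bed (within 6 mm), within 30 mm of the jaws' middle, upright and square within 6 degrees, pressed by the jaw with over 5 N; knob slipped 0.22 to 1.7 rad; other boards still in the rack, tilted under 0.45 rad, within 75 mm of its origin; all released, at rest (all of step 3 and contact force between the fingers and board_purple below 0.05 N and angle between each of board_grey, board_black's own z axis and vertical below 0.45 rad and distance between each of board_grey, board_black and rack below 0.075 m and linear speed of board_purple below 0.02 m/s and velocity of joint spindle below 0.05 rad/s and value of joint ratchet below 1.7 rad); the robot touches nothing.
It fails at once if the knob is made to slip far too much (more than about a quarter turn) (value of joint ratchet above 1.7 rad).
It fails at once if another board is toppled or pulled out of the rack (angle between any of board_grey, board_black's own z axis and vertical above 0.7 rad or distance between any of board_grey, board_black and rack above 0.12 m).
It fails at once if a bystander is pushed away (distance of any of screwdriver, battery_pack, spool from where it was at the start of the episode above 0.03 m).
It also fails if it takes over 72 s, if anything falls off the work surface, if the arm or the gripper's body presses on something with over 40 N, if the wrist force passes 120 N, or if a joint passes its speed limit or range.

### The arm

A 7-joint arm with a two-finger parallel gripper is mounted at the origin on the work surface. World frame = base frame: x ahead of the robot, y to its left, z up, the work surface at z = 0. Lengths are in m, angles in rad, forces in N, time in s.
With the tool pointing down it reaches from about 0.425 to 0.875 m from the base axis. Payload 4.7 kg.
Tool frame: the origin (TCP) lies on the centre line of the jaws, within the pads' length; the fingertips stand 11 mm ahead of it and the grasp point (between the pads) lies 8 mm behind it; x points along the fingers, y is the direction in which the jaws open and shut, and the axes are right-handed (so a half turn about x gives the same grasp; the last joint's range is limited). The gripper opens to 85 mm and grips with 20 to 120 N. Pads are 22 mm wide; open, the fingers measure 114 mm over their backs; the gripper's body (76 mm by 85 mm) begins 54 mm behind the grasp point. The pads swing forward as they close: fully open they stand 13 mm farther back than shut.
Start: joints at [1.315, 0.321, -0.07, 1.45, 0.023, 1.371, -0.057], TCP at [0.173, -0.627, 0.242] pointing down, gripper open.
Joint ranges: [-2.86, 2.86], [-0.3, 2.09], [-1.38, 1.24], [0.06, 2.45], [-1.56, 4.7], [0.09, 2.05], [-2.69, 2.69]. Speed limits (rad/s): [2.57, 2.57, 3.14, 3.14, 3.14, 3.14, 3.14].

### API

Orientations are given as a unit quaternion [w, x, y, z].
In Python, from cell import r, viewer, order gives the robot as it stands.
- The arm moves only by the tool carry_out, never from a script. Its argument "plan" is a list of rows, each an object of numbers: "hand": the gripper command: -1 is fully open, 1 is shut, values between are in proportion; "x", "y", "z": the shift along the tool's x, y, z in m; "rx", "ry", "rz": the turn, a rotation vector about the tool's x, y, z in rad. A call has 1 to 20 rows; each row is the pose to reach, as a shift and turn from the pose measured when the call began, along the tool's axes at that moment; what a row does not reach only later rows make up. A row lasts 1/8 s, in which the tool goes at most 62.5 mm and 10.7 degrees, less where a joint would pass 70% of its speed; a pose out of reach is approached as far as the arm can. A call with a gripper value outside its range is refused whole. The fingers move at their own pace and stop on an object; "newtons" is the grip in N (left out, the last holds). Time passes only in rows, so rows that repeat a pose let the fingers close. It gives the time, the measured TCP pose, the force and the opening at its end, in the units of the state.
- r.state(): the state, without advancing time (a new reading comes with each control period).
- viewer.read_camera(name): name is "scene" or "top" or "wrist"; returns the picture (400x640x3 uint8, red, green, blue); there is no depth.
- viewer.camera_info(name): a dict with "intrinsics" (3x3 intrinsics, pixels), "D" ([k1, k2, p1, p2, k3] as OpenCV has them; the pictures are not rectified), "pose" (4x4, takes a point from camera to world coordinates); the wrist camera has in their place "hand_eye" (4x4, takes a point from camera to tool coordinates, whose origin is the TCP and whose axes are the tool frame's). Camera axes: x right, y up, looking along -z (the intrinsics and any distortion apply to the point x, -y, -z); pixel columns grow to the right and rows downward; lengths in m; the calibration is good to about 2 mm. A picture is of the moment at which its call begins: read the wrist's pose just before it. camera_info takes no time and is no camera call.
- order.finish_job(): hands the job in, once; it reports no verdict.
The state is a dict: "clock": time; "q": joint angles; "dq": joint speeds; "joint_torque": joint torques, N m; "tcp_pos": TCP position; "tcp_rot": TCP orientation; "ft_force": force on the tool from outside, world axes, zero at the start; "moment": the same for the moment, N m; "width": finger opening in m.
Only numpy, scipy, OpenCV 4.12 (cv2) and the standard library are available. Lean on these libraries where they do the work, as an engineer would, in place of code of your own. Each camera call takes 0.05 s, during which the arm holds its last target.

## Working session

There is one attempt and no reset: what is moved stays moved. The work goes in short steps, Python scripts to look and compute and a tool call to move; the robot and the scene stay as the last step left them, time stands still between calls to the robot, and variables do not carry over. Pictures are saved under pics/ and viewed, and the job is handed in when it is done.

Besides the shell and the picture viewer there is one more tool, called after "Request:" as name(argument=value, ...), one argument or row to a line, values as JSON. carry_out: Moves the arm, as the interface text tells. Its arguments: {"type":"object","properties":{"plan":{"type":"array","items":{"type":"object","properties":{"hand":{"type":"number"},"x":{"type":"number"},"y":{"type":"number"},"z":{"type":"number"},"rx":{"type":"number"},"ry":{"type":"number"},"rz":{"type":"number"}}}},"newtons":{"type":"number"}},"required":["plan"]}

```bash
ls; mkdir -p pics
python3 - <<'E'
from cell import r, viewer, order
import cv2
s=r.state()
print({k:s[k] for k in s})
for n in ["scene","top","wrist"]:
    im=viewer.read_camera(n); cv2.imwrite(f"pics/{n}0.png",im[:,:,::-1])
    print(n,viewer.camera_info(n))
E
```

```text
pics
{'clock': 0.0, 'q': array([ 1.31510152,  0.32178212, -0.07010333,  1.45173502,  0.02258393,
        1.37074184, -0.05688598]), 'dq': array([ 0.00020029,  0.00054321,  0.00065164, -0.0015168 ,  0.00013892,
        0.00072341,  0.00044693]), 'joint_torque': array([-1.03602144e-04, -4.93580496e+01, -3.82080339e-01, -3.14329934e+01,
        1.31046132e-02,  1.15063519e-02,  3.64164976e-05]), 'tcp_pos': array([ 0.17307715, -0.62598867,  0.24122001]), 'tcp_rot': array([-0.09446482, -0.7005632 , -0.09577305,  0.70079607]), 'ft_force': array([-0.41877352,  0.45500827,  0.45232369]), 'moment': array([0.01658071, 0.03810796, 0.03241395]), 'width': 0.08522767353263042}
scene {'intrinsics': array([[499.59163008,   0.        , 315.90543416],
       [  0.        , 499.59163008, 198.46705085],
       [  0.        ,   0.        ,   1.        ]]), 'D': array([0.04860593, 0.        , 0.        , 0.        , 0.        ]), 'pose': array([[-0.5432157 , -0.6359504 ,  0.54816402,  1.28765011],
       [ 0.83942333, -0.42450781,  0.33935467,  0.62239371],
       [ 0.01688717,  0.64448445,  0.76443091,  
[... 491 characters left out ...]
,  0.99012888,  1.06235684],
       [ 0.        ,  0.        ,  0.        ,  1.        ]])}
wrist {'intrinsics': array([[282.72334379,   0.        , 319.43571658],
       [  0.        , 282.72334379, 200.18290309],
       [  0.        ,   0.        ,   1.        ]]), 'D': array([-0.02749578,  0.        ,  0.        ,  0.        ,  0.        ]), 'hand_eye': array([[ 3.25413680e-04,  3.02494016e-01, -9.53151229e-01,
        -1.32535129e-01],
       [ 9.99999888e-01, -4.26912503e-04,  2.05922376e-04,
        -3.18414019e-05],
       [-3.44621891e-04, -9.53151188e-01, -3.02494121e-01,
        -7.82040626e-02],
       [ 0.00000000e+00,  0.00000000e+00,  0.00000000e+00,
         1.00000000e+00]])}
```

View pics/scene0.png

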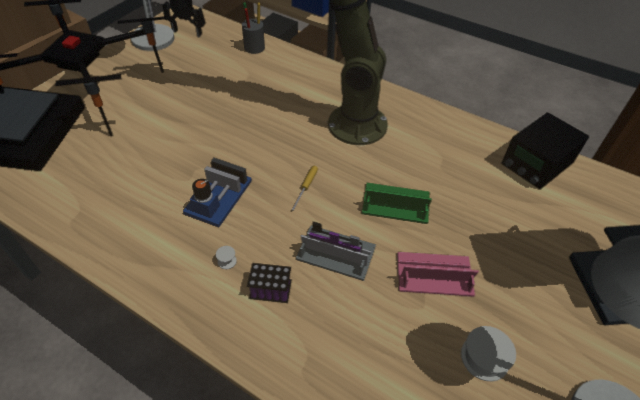

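View pics/top0.png

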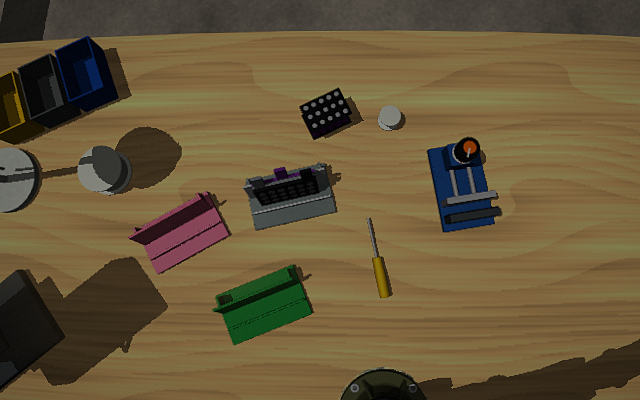

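View pics/wrist0.png

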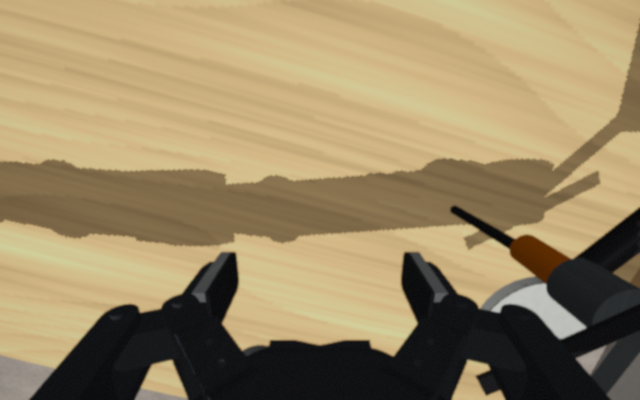

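```bash
cat > h.py <<'E'
import numpy as np, cv2
from cell import r, viewer, order
from scipy.spatial.transform import Rotation as R
def cam(n):
    c=viewer.camera_info(n)
    if 'pose' in c: return c['intrinsics'],c['D'],np.array(c['pose'])
    return c['intrinsics'],c['D'],tcp()@np.array(c['hand_eye'])
def tcp(s=None):
    s=s or r.state(); T=np.eye(4); q=s['tcp_rot']; T[:3,:3]=R.from_quat([q[1],q[2],q[3],q[0]]).as_matrix(); T[:3,3]=s['tcp_pos']; return T
def ray(n,uv,C=None):
    K,D,T=C or cam(n)
    p=cv2.undistortPoints(np.array([[uv]],float),K,D)[0,0]
    return T[:3,3],T[:3,:3]@np.array([p[0],-p[1],-1.])
def px2(n,uv,z,C=None):
    o,d=ray(n,uv,C); return o+d*(z-o[2])/d[2]
def proj(n,P,C=None):
    K,D,T=C or cam(n)
    P=np.atleast_2d(P); c=(P-T[:3,3])@T[:3,:3]; c=c*[1,-1,-1]
    return cv2.projectPoints(c.reshape(-1,1,3),np.zeros(3),np.zeros(3),K,D)[0][:,0]
def tri(n1,uv1,n2,uv2):
    o1,d1=ray(n1,uv1);o2,d2=ray(n2,uv2)
    A=np.stack([d1,-d2],1);t=np.linalg.lstsq(A,o2-o1,rcond=None)[0]
    a=o1+d1*t[0];b=o2+d2*t[1];return (a+b)/2,np.linalg.norm(a-b)
def crop(src,out,x0,y0,x1,y1,k):
    im=cv2.imread(src)[y0:y1,x0:x1]; cv2.imwrite(out,cv2.resize(im,None,fx=k,fy=k,interpolation=cv2.INTER_CUBIC))
E
python3 - <<'E'
from h import *
crop('pics/top0.png','pics/t_rack.png',230,150,350,240,6)
crop('pics/top0.png','pics/t_cl.png',410,120,520,240,5)
crop('pics/scene0.png','pics/s_rack.png',285,210,385,290,7)
crop('pics/scene0.png','pics/s_cl.png',175,150,265,230,7)
E
```

```text
(no output)
```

View pics/t_rack.png

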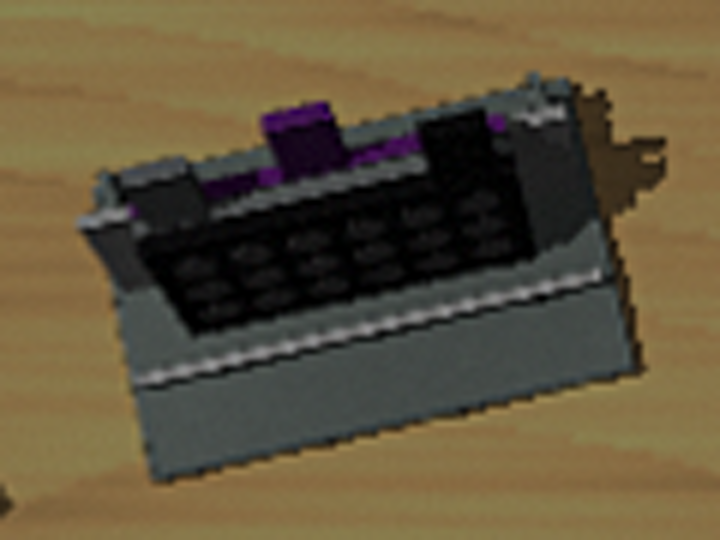

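View pics/t_cl.png

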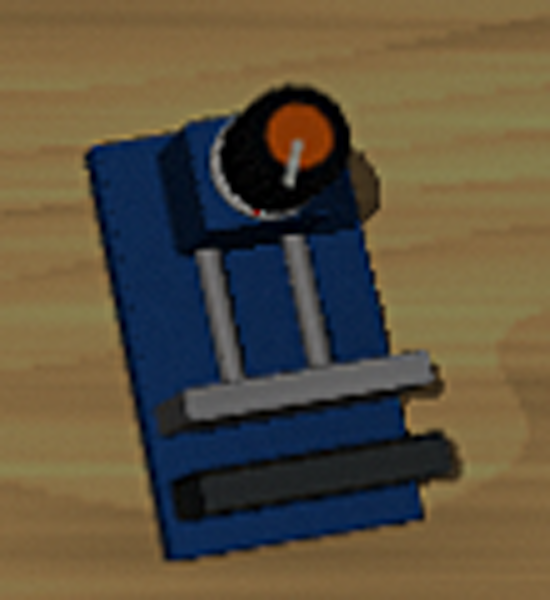

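View pics/s_rack.png

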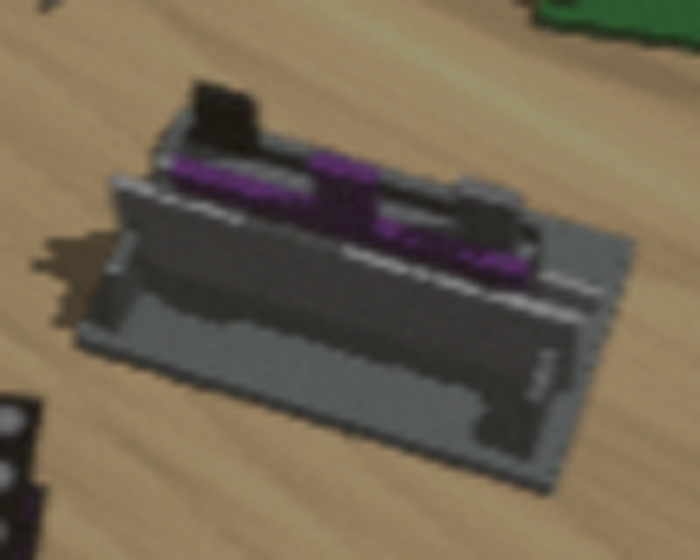

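View pics/s_cl.png

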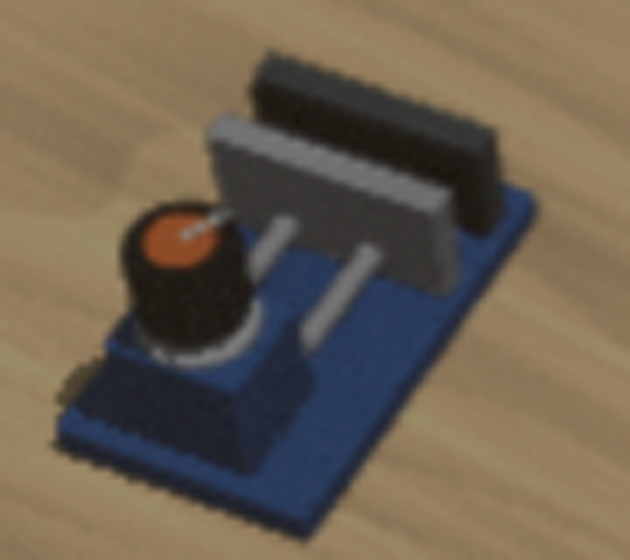

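```bash
cat > fit.py <<'E'
from h import *
from scipy.optimize import least_squares
def cp(x0,y0,k,u,v): return np.array([x0+(u+.5)/k-.5,y0+(v+.5)/k-.5])
tr=lambda u,v:cp(230,150,6,u,v); sr=lambda u,v:cp(285,210,7,u,v)
tc=lambda u,v:cp(410,120,5,u,v); sc=lambda u,v:cp(175,150,7,u,v)
CT,CS=cam('top'),cam('scene')
def W(p,L): # planar pose
    c,s=np.cos(p[2]),np.sin(p[2]); L=np.atleast_2d(L)
    return np.c_[p[0]+c*L[:,0]-s*L[:,1],p[1]+s*L[:,0]+c*L[:,1],L[:,2]]
a=.21
def bd(x0,x,y,z): # board local -> rack
    return [x0+x*np.cos(a)+z*np.sin(a), y, .012+z*np.cos(a)-x*np.sin(a)+.0]
B=.041
print('tri tab', tri('top',tr(296,120),'scene',sr(346,165)))
obs=[('top',bd(B,.004,.013,.141),tr(262,118)),('top',bd(B,.004,-.013,.141),tr(330,102)),
 ('scene',bd(B,.004,-.013,.141),sr(312,153)),('scene',bd(B,.004,.013,.141),sr(380,172)),
 ('scene',bd(B,.004,-.075,.095),sr(172,160)),('scene',bd(B,.004,.075,.095),sr(528,262))]
def fit(obs,p0,ex=0):
    def f(p):
        out=[]
        for n,l,uv in obs:
            l=l(p) if callable(l) else l
            out.append(proj(n,W(p,l),CT if n=='top' else CS)[0]-uv)
        return np.concatenate(out)
    s=least_squares(f,p0); print(s.x,np.round(s.fun.reshape(-1,2),1).tolist()); return s.x
pr=fit(obs,[.5,.2,.2])
# clamp: p[3]= sliding jaw face
cl=[('top',[-.016,.06,.08],tc(182,0) )]
obs2=[('top',[.125,0,.135],tc(299,135)),('scene',[.125,0,.135],sc(180,240)),
 ('top',lambda p:[p[3],.06,.08],tc(187,420)),('top',lambda p:[p[3],-.06,.08],tc(438,378)),
 ('top',[-.016,.06,.08],tc(200,478)),('top',[-.016,-.06,.08],tc(452,434)),
 ('scene',[-.016,-.06,.08],sc(270,72) )][:6]
pc=fit(obs2,[.5,-.2,.2,.01])
print('seat in world',W(pc,[0,0,.02]),'tab',W(pr,bd(B,0,0,.12)),'yaw',pr[2],pc[2])
k=W(pc,[.125,0,.117])[0];print('knob',k,'reach',np.hypot(*k[:2]))
t=cv2.imread('pics/top0.png');s=cv2.imread('pics/scene0.png')
def dr(P):
    for im,n,C in((t,'top',CT),(s,'scene',CS)):
        for q in proj(n,P,C): 
            big[n].append(q)
big={'top':[],'scene':[]}
L=[bd(B,sx,sy,z) for z,w in((0,.075),(.095,.075),(.141,.013)) for sx in(-.004,.004) for sy in np.linspace(-w,w,9)]
dr(W(pr,L))
dr(W(pc,[[.125+.025*np.cos(q),.025*np.sin(q),.135] for q in np.arange(0,6.28,.4)]))
dr(W(pc,[[x,y,.08] for x in(-.016,pc[3]) for y in np.linspace(-.06,.06,9)]))
dr(W(pc,[[0,y,.02] for y in np.linspace(-.065,.065,9)]))
for n,im,bx in(('top',t,[(230,150,350,240),(410,120,520,240)]),('scene',s,[(285,210,385,290),(175,150,265,230)])):
    for i,(x0,y0,x1,y1) in enumerate(bx):
        c=cv2.resize(im[y0:y1,x0:x1],None,fx=5,fy=5,interpolation=cv2.INTER_CUBIC)
        for q in big[n]:
            cv2.circle(c,tuple(int(v) for v in ((q-[x0,y0]+.5)*5-.5)),2,(0,255,0),-1)
        cv2.imwrite(f'pics/ov_{n}{i}.png',c)
a1=cv2.imread('pics/ov_top0.png');
def pad(i,h=600,w=600):
    o=np.zeros((h,w,3),np.uint8);o[:i.shape[0],:i.shape[1]]=i;return o
cv2.imwrite('pics/ov_rack.png',cv2.resize(np.vstack([pad(cv2.imread('pics/ov_top0.png'),450,600),pad(cv2.imread('pics/ov_scene0.png'),400,600)]),None,fx=.7,fy=.7))
cv2.imwrite('pics/ov_cl.png',np.hstack([cv2.imread('pics/ov_top1.png')[:,150-150:550]*1,]))
E
python3 fit.py
```

```text
tri tab (array([0.57561811, 0.2422629 , 0.14799176]), np.float64(0.00020206002687248248))
[0.50512999 0.22419189 0.24471704] [[-0.0, 0.9], [-0.1, 0.8], [-0.0, 0.6], [-0.6, 0.5], [-0.4, 0.5], [-0.2, 0.6]]
[ 0.50863368 -0.20926114  0.17038274  0.01100104] [[-0.1, 0.4], [-0.0, -0.3], [0.7, -0.0], [-0.4, -0.0], [0.4, -0.4], [-0.7, -0.1]]
seat in world [[ 0.50863368 -0.20926114  0.02      ]] tab [[0.56917832 0.24018617 0.12936371]] yaw 0.24471703922012294 0.17038273554127079
knob [ 0.63182368 -0.18806619  0.117     ] reach 0.6592192733081935
```

View pics/ov_rack.png

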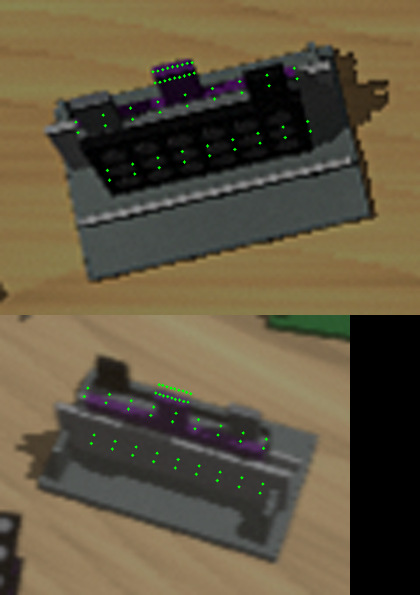

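View pics/ov_cl.png

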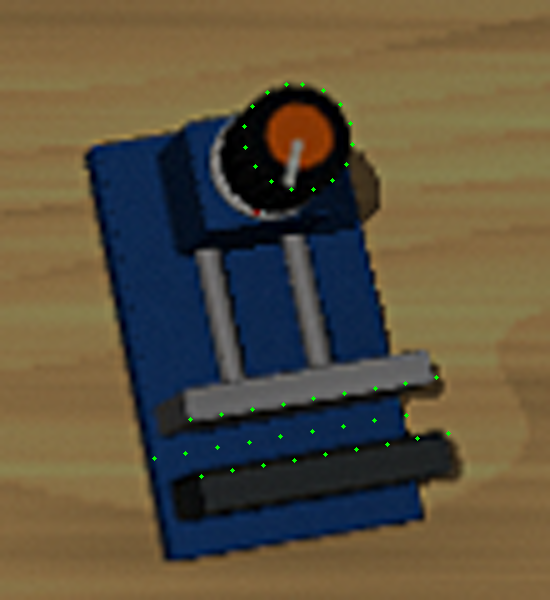

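View pics/ov_scene1.png

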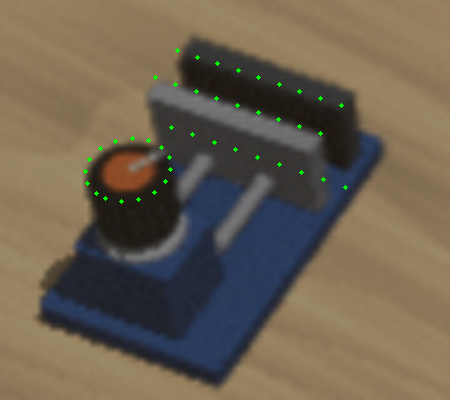

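```bash
cat >> h.py <<'E'
def delta(Tt,T=None):
    T=tcp() if T is None else T
    d=np.linalg.inv(T)@Tt
    return d[:3,3].round(4), R.from_matrix(d[:3,:3]).as_rotvec().round(3)
def frame(xt,yt,p):
    x=np.array(xt,float);x/=np.linalg.norm(x);y=np.array(yt,float);y-=x*(x@y);y/=np.linalg.norm(y)
    T=np.eye(4);T[:3,:3]=np.c_[x,y,np.cross(x,y)];T[:3,3]=p;return T
def rackframe(pr,a=.21):
    c,s=np.cos(pr[2]),np.sin(pr[2]); f=np.array([c,s,0]); up=np.array([0,0,1.])
    bx=f*np.cos(a)-up*np.sin(a); bz=f*np.sin(a)+up*np.cos(a)
    o=np.array([pr[0],pr[1],0])+f*.041+up*.012
    return o,bx,bz
PR=[.50513,.22419,.2447]; PC=[.50863,-.20926,.1704,.011]
E
python3 - <<'E'
from h import *
T=tcp();print(T.round(3))
o,bx,bz=rackframe(PR)
for sg in(1,-1):
  for h in (.10,0):
    Tt=frame(-bz,sg*bx,o+bz*(.116+h)); print(sg,h,Tt[:3,3].round(3),delta(Tt))
E
```

```text
[[-0.     0.267 -0.964  0.173]
 [ 0.001 -0.964 -0.267 -0.626]
 [-1.    -0.001  0.     0.242]
 [ 0.     0.     0.     1.   ]]
1 0.1 [0.589 0.245 0.223] (array([ 0.0192, -0.7288, -0.6327]), array([-1.539, -0.163, -0.165]))
1 0 [0.568 0.24  0.125] (array([ 0.117 , -0.7292, -0.6118]), array([-1.539, -0.163, -0.165]))
-1 0.1 [0.589 0.245 0.223] (array([ 0.0192, -0.7288, -0.6327]), array([ 1.59 , -0.166,  0.164]))
-1 0 [0.568 0.24  0.125] (array([ 0.117 , -0.7292, -0.6118]), array([ 1.59 , -0.166,  0.164]))
```

Run:
```python
from h import *
c,s=np.cos(.17),np.sin(.17)
Tt=frame([0,0,-1],[c,s,0],[.56,-.17,.27]); print(delta(Tt))
```

```text
(array([-0.0281, -0.3365, -0.4945]), array([-1.471e+00, -1.000e-03,  1.000e-03]))
```

Request:
carry_out(
  plan=[
    {"x": -0.028,"y": -0.05,"z": -0.05,"rx": -0.16,"hand": -1},
    {"x": -0.028,"y": -0.09,"z": -0.1,"rx": -0.32,"hand": -1},
    {"x": -0.028,"y": -0.13,"z": -0.15,"rx": -0.48,"hand": -1},
    {"x": -0.028,"y": -0.17,"z": -0.2,"rx": -0.64,"hand": -1},
    {"x": -0.028,"y": -0.2,"z": -0.25,"rx": -0.8,"hand": -1},
    {"x": -0.028,"y": -0.23,"z": -0.3,"rx": -0.96,"hand": -1},
    {"x": -0.028,"y": -0.26,"z": -0.35,"rx": -1.12,"hand": -1},
    {"x": -0.028,"y": -0.29,"z": -0.4,"rx": -1.28,"hand": -1},
    {"x": -0.028,"y": -0.32,"z": -0.45,"rx": -1.4,"hand": -1},
    {"x": -0.028,"y": -0.336,"z": -0.494,"rx": -1.471,"hand": -1},
    {"x": -0.028,"y": -0.336,"z": -0.494,"rx": -1.471,"hand": -1},
    {"x": -0.028,"y": -0.336,"z": -0.494,"rx": -1.471,"hand": -1},
  ],
)

```text
$.plan[0]: bad value
```

Run:
```python
from h import *
s=r.state();print(s['clock'],s['q'].round(2),s['tcp_pos'].round(4),s['width'],abs(s['dq']).max())
C=cam('wrist');im=viewer.read_camera('wrist');cv2.imwrite('pics/w1.png',im[:,:,::-1]);np.save('w1.npy',C[2])
```

```text
0.15 [ 1.32  0.32 -0.07  1.45  0.02  1.37 -0.06] [ 0.1731 -0.6261  0.2415] 0.08572721131853579 0.003696849978111375
```

View pics/w1.png

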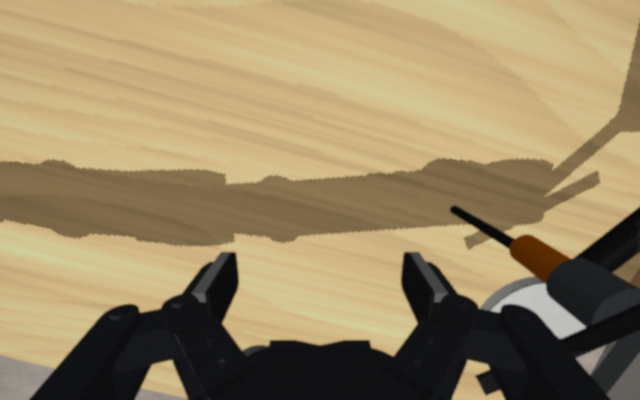

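Request:
carry_out(
  newtons=40,
  plan=[
    {"x": -0.01,"y": -0.03,"z": -0.04,"rx": -0.16,"ry": 0,"rz": 0,"hand": -1},
    {"x": -0.028,"y": -0.07,"z": -0.08,"rx": -0.32,"ry": 0,"rz": 0,"hand": -1},
    {"x": -0.028,"y": -0.11,"z": -0.12,"rx": -0.48,"ry": 0,"rz": 0,"hand": -1},
    {"x": -0.028,"y": -0.15,"z": -0.16,"rx": -0.64,"ry": 0,"rz": 0,"hand": -1},
    {"x": -0.028,"y": -0.19,"z": -0.21,"rx": -0.8,"ry": 0,"rz": 0,"hand": -1},
    {"x": -0.028,"y": -0.22,"z": -0.26,"rx": -0.96,"ry": 0,"rz": 0,"hand": -1},
    {"x": -0.028,"y": -0.25,"z": -0.31,"rx": -1.12,"ry": 0,"rz": 0,"hand": -1},
    {"x": -0.028,"y": -0.28,"z": -0.36,"rx": -1.28,"ry": 0,"rz": 0,"hand": -1},
    {"x": -0.028,"y": -0.31,"z": -0.41,"rx": -1.4,"ry": 0,"rz": 0,"hand": -1},
    {"x": -0.028,"y": -0.336,"z": -0.46,"rx": -1.471,"ry": 0,"rz": 0,"hand": -1},
    {"x": -0.028,"y": -0.336,"z": -0.494,"rx": -1.471,"ry": 0,"rz": 0,"hand": -1},
    {"x": -0.028,"y": -0.336,"z": -0.494,"rx": -1.471,"ry": 0,"rz": 0,"hand": -1},
  ],
)

```text
clock: 1.7
tcp_pos: [0.5612, -0.1685, 0.2693]
tcp_rot: [0.541, 0.455, 0.542, -0.454]
ft_force: [0.9, -0.8, 0.1]
width: 0.0853
```

Run:
```python
from h import *
s=r.state();print(s['clock'],s['q'].round(2),s['tcp_pos'].round(4),s['width'],abs(s['dq']).max())
C=cam('wrist');im=viewer.read_camera('wrist');cv2.imwrite('pics/w2.png',im[:,:,::-1]);np.save('w2.npy',C[2])
```

```text
1.7 [ 0.77  0.22 -0.61  1.56  0.13  1.4   0.33] [ 0.5612 -0.1685  0.2693] 0.08530832675638605 0.03907656652079211
```

View pics/w2.png

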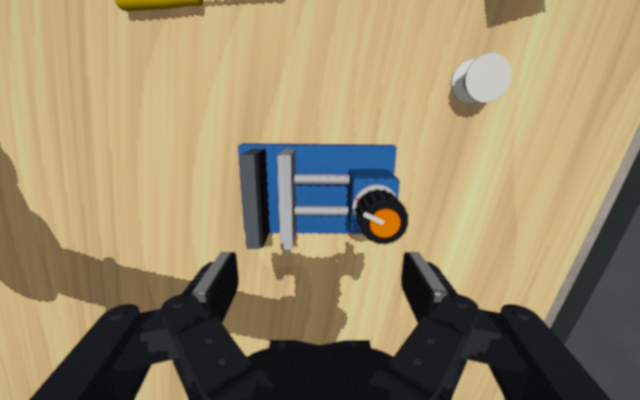

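Run:
```python
from h import *
crop('pics/w2.png','pics/w2c.png',230,130,420,260,4)
K,D,_=cam('wrist');C=(K,D,np.load('w2.npy'))
print(px2('wrist',(385,222),.135,C))
```

```text
[ 0.6328821  -0.18619539  0.135     ]
```

View pics/w2c.png

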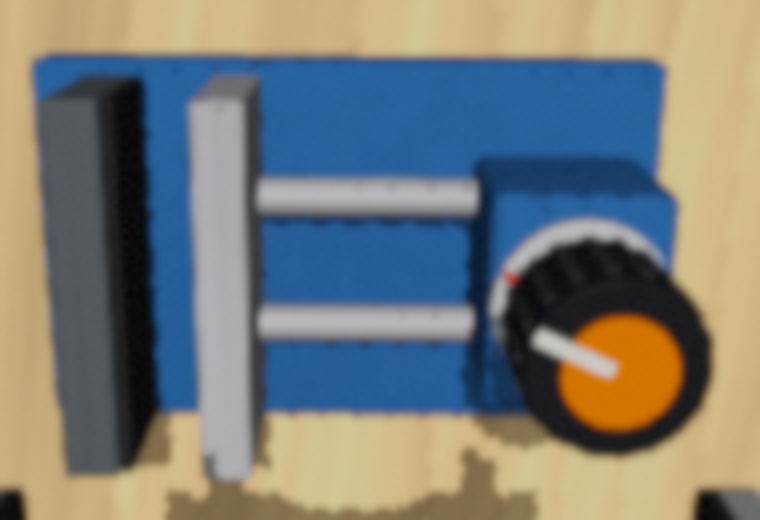

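Run:
```python
from h import *
K,D,_=cam('wrist');C=(K,D,np.load('w2.npy'))
f=lambda u,v,z:px2('wrist',(230+(u+.5)/4-.5,130+(v+.5)/4-.5),z,C).round(4)
P={n:f(*a) for n,a in dict(knob=(621,373,.135),fa=(98,97,.08),fb=(120,470,.08),sa=(190,100,.08),sb=(207,478,.08),b1=(38,60,.02),b2=(663,62,.02)).items()}
for k in P: print(k,P[k])
for a,b in(('fa','fb'),('sa','sb')):
    d=P[a]-P[b];print(np.hypot(*d[:2]),np.arctan2(-d[0],d[1]))
d=P['b2']-P['b1'];print(np.hypot(*d[:2]),np.arctan2(d[1],d[0]))
yaw=.17;c,s=np.cos(yaw),np.sin(yaw);X=np.array([c,s,0]);Y=np.array([-s,c,0])
mid=(P['fa']+P['fb'])/2
print('origin via fixed jaw',mid+X*.016,'via knob',P['knob']-X*.125, 'gap',X@(P['sa']+P['sb']-P['fa']-P['fb'])/2)
```

```text
knob [ 0.633  -0.1871  0.135 ]
fa [ 0.4835 -0.1504  0.08  ]
fb [ 0.5027 -0.2661  0.08  ]
sa [ 0.5094 -0.1467  0.08  ]
sb [ 0.5301 -0.2641  0.08  ]
b1 [ 0.4502 -0.1523  0.02  ]
b2 [ 0.6562 -0.1167  0.02  ]
0.11728226634918001 0.16444780845173065
0.11921094748386157 0.17452641933095997
0.20905348597906712 0.1711253284906025
origin via fixed jaw [ 0.50886936 -0.20554308  0.08      ] via knob [ 0.5098019  -0.20824779  0.135     ] gap 0.026748003732980634
```

```bash
sed -i 's/^PC=.*//; s/; PC=\[.*/; PC=[.509,-.2078,.1705,.0107]/' h.py; tail -2 h.py
python3 - <<'E'
from h import *
o,bx,bz=rackframe(PR)
Tt=frame(-bz,bx,o+bz*(.116+.10)); print(Tt[:3,3],delta(Tt))
E
```

```text
return o,bx,bz
PR=[.50513,.22419,.2447]; PC=[.509,-.2078,.1705,.0107]
[0.58859459 0.24503144 0.22325468] (array([ 0.0469,  0.0993, -0.4039]), array([-0.072, -0.01 , -0.209]))
```

Request:
carry_out(
  plan=[
    {"x": 0,"y": 0.014,"z": -0.055,"rx": 0,"ry": 0,"rz": 0,"hand": -0.6},
    {"x": 0,"y": 0.028,"z": -0.11,"rx": 0,"ry": 0,"rz": -0.05,"hand": -0.3},
    {"x": 0,"y": 0.042,"z": -0.165,"rx": -0.02,"ry": 0,"rz": -0.1,"hand": -0.1},
    {"x": 0,"y": 0.056,"z": -0.22,"rx": -0.04,"ry": 0,"rz": -0.15,"hand": -0.1},
    {"x": 0,"y": 0.07,"z": -0.275,"rx": -0.06,"ry": -0.005,"rz": -0.2,"hand": -0.1},
    {"x": 0.01,"y": 0.084,"z": -0.325,"rx": -0.072,"ry": -0.01,"rz": -0.209,"hand": -0.1},
    {"x": 0.02,"y": 0.095,"z": -0.37,"rx": -0.072,"ry": -0.01,"rz": -0.209,"hand": -0.1},
    {"x": 0.04,"y": 0.099,"z": -0.4,"rx": -0.072,"ry": -0.01,"rz": -0.209,"hand": -0.1},
    {"x": 0.047,"y": 0.099,"z": -0.404,"rx": -0.072,"ry": -0.01,"rz": -0.209,"hand": -0.1},
    {"x": 0.047,"y": 0.099,"z": -0.404,"rx": -0.072,"ry": -0.01,"rz": -0.209,"hand": -0.1},
    {"x": 0.047,"y": 0.099,"z": -0.404,"rx": -0.072,"ry": -0.01,"rz": -0.209,"hand": -0.1},
  ],
)

```text
clock: 3.12
tcp_pos: [0.5893, 0.2427, 0.224]
tcp_rot: [0.508, 0.376, 0.599, -0.492]
ft_force: [-0.1, -1.0, 0.1]
width: 0.047
```

Run:
```python
from h import *
s=r.state();print(s['clock'],s['q'].round(2),s['tcp_pos'].round(4),s['width'],abs(s['dq']).max())
C=cam('wrist');im=viewer.read_camera('wrist');cv2.imwrite('pics/w3.png',im[:,:,::-1]);np.save('w3.npy',C[2])
```

```text
3.125 [ 0.09  0.57 -0.76  1.3   0.3   1.62 -0.4 ] [0.5893 0.2427 0.224 ] 0.047035602119317975 0.0057221266622250215
```

View pics/w3.png

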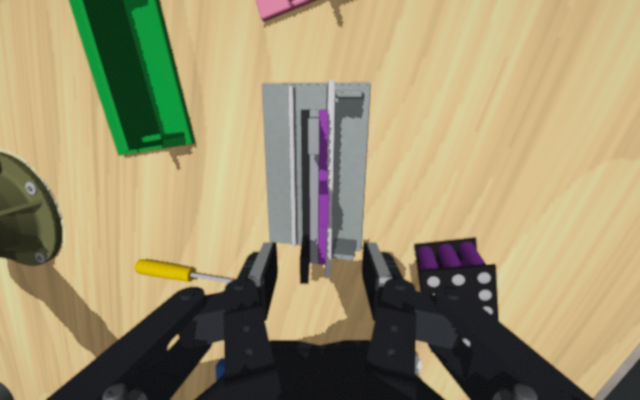

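Run:
```python
from h import *
K,D,_=cam('wrist');C=(K,D,np.load('w3.npy'))
o,bx,bz=rackframe(PR);by=np.cross(bz,bx)
im=cv2.imread('pics/w3.png')
x0,y0,x1,y1,k=255,75,395,285,4
im=cv2.resize(im[y0:y1,x0:x1],None,fx=k,fy=k,interpolation=cv2.INTER_CUBIC)
cv2.imwrite('pics/w3c.png',im[:600])
P=[o+bx*x+by*y+bz*z for z,ys in((.095,(-.075,-.04,.04,.075)),(.141,(-.013,.013))) for x in(-.004,.004) for y in ys]
for q in proj('wrist',P,C):
    u=((q-[x0,y0]+.5)*k-.5);print(u.round());cv2.circle(im,tuple(int(v) for v in u),2,(0,255,0),-1)
cv2.imwrite('pics/w3o.png',np.hstack([im,])[:760])
cv2.imwrite('pics/w3o.png',cv2.resize(im,None,fx=.7,fy=.7))
```

```text
[242. 761.]
[240. 635.]
[237. 308.]
[236. 144.]
[273. 761.]
[273. 635.]
[273. 308.]
[273. 144.]
[236. 607.]
[235. 482.]
[276. 607.]
[276. 482.]
```

View pics/w3o.png

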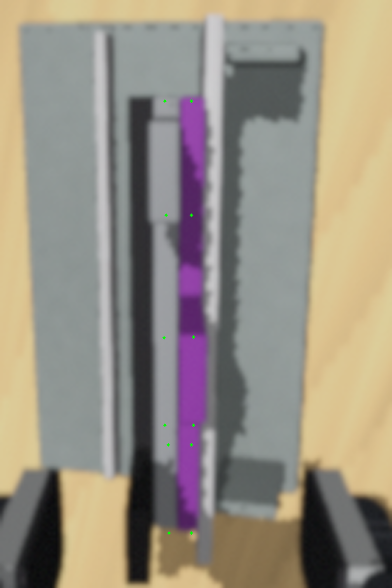

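View pics/w3c.png

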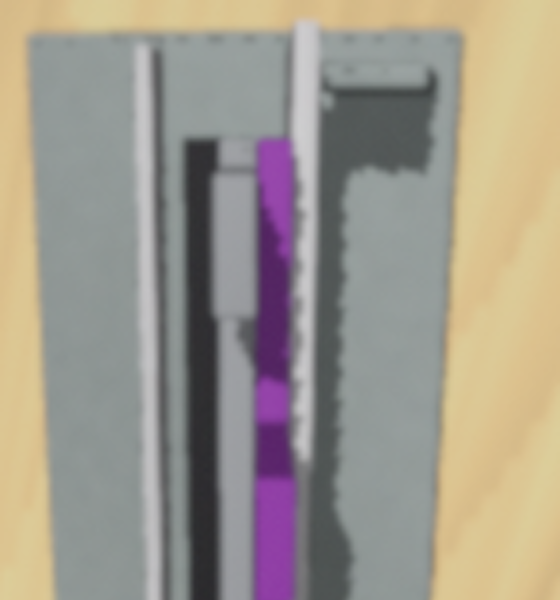

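Run:
```python
from h import *
o,bx,bz=rackframe(PR);o=o+bx*.0039
Tt=frame(-bz,bx,o+bz*.116); print(Tt[:3,3],delta(Tt))
```

```text
[0.57207029 0.24090525 0.12463859] (array([ 0.1008,  0.0037, -0.0022]), array([-0.004,  0.   , -0.001]))
```

Request:
carry_out(
  newtons=40,
  plan=[
    {"x": 0.03,"y": 0.0037,"z": -0.002,"rx": -0.004,"ry": 0,"rz": 0,"hand": -0.1},
    {"x": 0.06,"y": 0.0037,"z": -0.002,"rx": -0.004,"ry": 0,"rz": 0,"hand": -0.1},
    {"x": 0.09,"y": 0.0037,"z": -0.002,"rx": -0.004,"ry": 0,"rz": 0,"hand": -0.1},
    {"x": 0.1,"y": 0.0037,"z": -0.002,"rx": -0.004,"ry": 0,"rz": 0,"hand": -0.1},
    {"x": 0.1,"y": 0.0037,"z": -0.002,"rx": -0.004,"ry": 0,"rz": 0,"hand": 0.3},
    {"x": 0.1,"y": 0.0037,"z": -0.002,"rx": -0.004,"ry": 0,"rz": 0,"hand": 0.45},
    {"x": 0.1,"y": 0.0037,"z": -0.002,"rx": -0.004,"ry": 0,"rz": 0,"hand": 0.5},
  ],
)

```text
clock: 4.05
tcp_pos: [0.573, 0.2412, 0.1267]
tcp_rot: [0.509, 0.375, 0.599, -0.49]
ft_force: [-0.7, -0.1, 0.2]
width: 0.0214
```

Run:
```python
from h import *
s=r.state();print(s['clock'],s['tcp_pos'].round(4),s['width'],s['ft_force'])
C=cam('wrist');im=viewer.read_camera('wrist');cv2.imwrite('pics/w4.png',im[:,:,::-1]);np.save('w4.npy',C[2])
crop('pics/w4.png','pics/w4c.png',220,100,420,300,3)
```

```text
4.05 [0.573  0.2412 0.1267] 0.021442768699774788 [-0.6987148  -0.11809353  0.248206  ]
```

View pics/w4c.png

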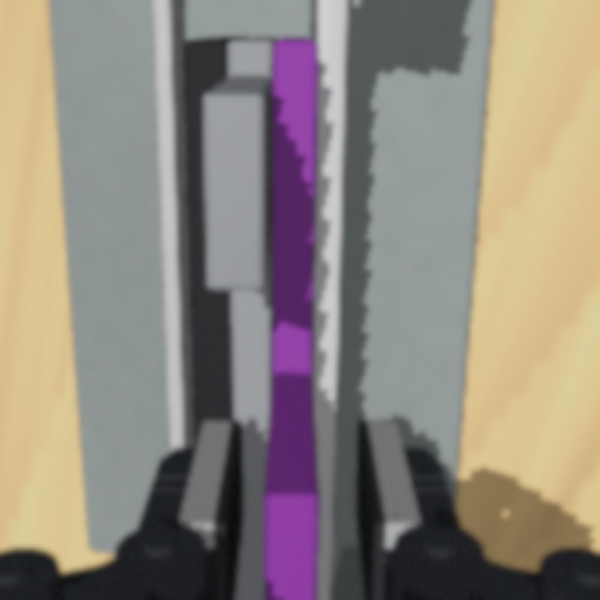

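Request:
carry_out(
  newtons=40,
  plan=[
    {"x": 0.002,"y": -0.0009,"z": 0,"rx": 0,"ry": 0,"rz": 0,"hand": 0.5},
    {"x": 0.002,"y": -0.0009,"z": 0,"rx": 0,"ry": 0,"rz": 0,"hand": 0.7},
    {"x": 0.002,"y": -0.0009,"z": 0,"rx": 0,"ry": 0,"rz": 0,"hand": 1},
    {"x": 0.002,"y": -0.0009,"z": 0,"rx": 0,"ry": 0,"rz": 0,"hand": 1},
    {"x": 0.002,"y": -0.0009,"z": 0,"rx": 0,"ry": 0,"rz": 0,"hand": 1},
  ],
)

```text
clock: 4.72
tcp_pos: [0.571, 0.2407, 0.1249]
tcp_rot: [0.509, 0.375, 0.6, -0.491]
ft_force: [-3.2, -1.4, 3.9]
width: 0.0076
```

Run:
```python
from h import *
s=r.state();print(s['clock'],s['tcp_pos'].round(4),s['width'],s['ft_force'])
C=cam('wrist');im=viewer.read_camera('wrist');cv2.imwrite('pics/w5.png',im[:,:,::-1]);np.save('w5.npy',C[2])
crop('pics/w5.png','pics/w5c.png',220,100,420,300,3)
```

```text
4.725 [0.571  0.2407 0.1249] 0.007635583820772548 [-3.20053342 -1.386953    3.87279152]
```

View pics/w5c.png

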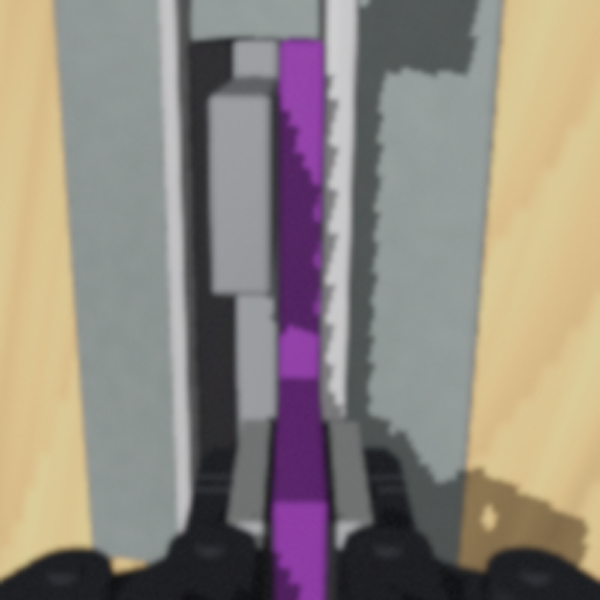

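Request:
carry_out(
  plan=[
    {"x": -0.008,"y": 0,"z": 0,"rx": 0,"ry": 0,"rz": 0,"hand": 1},
    {"x": -0.018,"y": 0,"z": 0,"rx": 0,"ry": 0,"rz": 0,"hand": 1},
    {"x": -0.03,"y": 0,"z": 0,"rx": 0,"ry": 0,"rz": 0,"hand": 1},
    {"x": -0.03,"y": 0,"z": 0,"rx": 0,"ry": 0,"rz": 0,"hand": 1},
  ],
)

```text
clock: 5.28
tcp_pos: [0.5774, 0.2427, 0.1559]
tcp_rot: [0.509, 0.375, 0.599, -0.491]
ft_force: [-3.9, -1.7, 1.5]
width: 0.0078
```

Run:
```python
from h import *
s=r.state();print(s['clock'],s['tcp_pos'].round(4),s['width'],s['ft_force'])
C=cam('wrist');im=viewer.read_camera('wrist');cv2.imwrite('pics/w6.png',im[:,:,::-1]);np.save('w6.npy',C[2])
crop('pics/w6.png','pics/w6c.png',220,100,420,300,3)
```

```text
5.275 [0.5774 0.2427 0.1559] 0.00781755156093424 [-3.90110505 -1.74995635  1.54641741]
```

View pics/w6c.png

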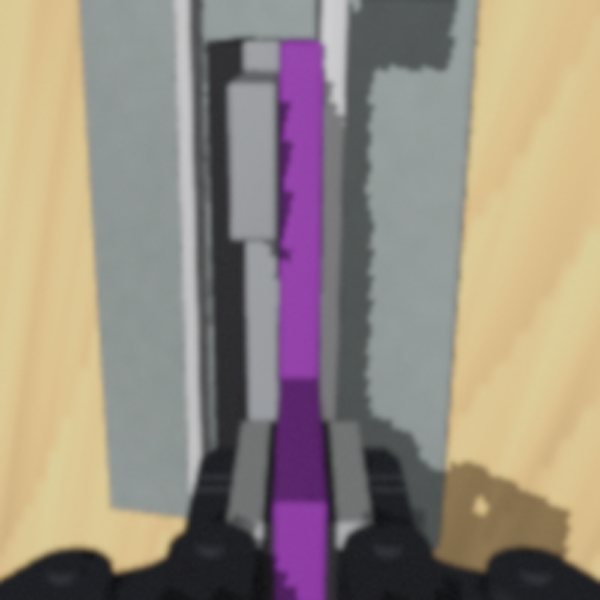

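Request:
carry_out(
  plan=[
    {"x": -0.01,"y": -0.0008,"z": 0,"rx": 0,"ry": 0,"rz": 0,"hand": 1},
    {"x": -0.02,"y": -0.001,"z": 0,"rx": 0,"ry": 0,"rz": 0,"hand": 1},
    {"x": -0.03,"y": -0.001,"z": 0,"rx": 0,"ry": 0,"rz": 0,"hand": 1},
    {"x": -0.04,"y": -0.001,"z": 0,"rx": 0,"ry": 0,"rz": 0,"hand": 1},
    {"x": -0.05,"y": -0.001,"z": 0,"rx": 0,"ry": 0,"rz": 0,"hand": 1},
    {"x": -0.06,"y": -0.001,"z": 0,"rx": 0,"ry": 0,"rz": 0,"hand": 1},
    {"x": -0.075,"y": -0.001,"z": 0,"rx": 0,"ry": 0,"rz": 0,"hand": 1},
    {"x": -0.09,"y": -0.001,"z": 0,"rx": 0,"ry": 0,"rz": 0,"hand": 1},
    {"x": -0.105,"y": -0.001,"z": 0,"rx": 0,"ry": 0,"rz": 0,"hand": 1},
    {"x": -0.12,"y": -0.001,"z": 0,"rx": 0,"ry": 0,"rz": 0,"hand": 1},
    {"x": -0.12,"y": -0.001,"z": 0,"rx": 0,"ry": 0,"rz": 0,"hand": 1},
    {"x": -0.12,"y": -0.001,"z": 0,"rx": 0,"ry": 0,"rz": 0,"hand": 1},
  ],
)

```text
clock: 6.82
tcp_pos: [0.6001, 0.2484, 0.2727]
tcp_rot: [0.509, 0.375, 0.6, -0.491]
ft_force: [0.8, 0.4, -1.4]
width: 0.0074
```

Run:
```python
from h import *
s=r.state();print(s['clock'],s['q'].round(2),s['tcp_pos'].round(4),s['width'],s['ft_force'])
C=cam('wrist');im=viewer.read_camera('wrist');cv2.imwrite('pics/w7.png',im[:,:,::-1]);np.save('w7.npy',C[2])
im=viewer.read_camera('scene');cv2.imwrite('pics/s7.png',im[:,:,::-1])
crop('pics/s7.png','pics/s7c.png',260,120,420,300,3)
o,bx,bz=rackframe(PR)
c,sn=np.cos(PC[2]),np.sin(PC[2]);X=np.array([c,sn,0])
# over clamp: tool vertical, y along clamp X, board bottom centre above fixed-ish
seat=np.array([PC[0],PC[1],0.02])-X*.007
Tt=frame([0,0,-1],X,seat+[0,0,.116+.10]); print(Tt[:3,3],delta(Tt))
```

```text
6.825 [ 0.06  0.57 -0.76  1.19  0.3   1.72 -0.39] [0.6001 0.2484 0.2727] 0.007430305873412734 [ 0.76863566  0.40510797 -1.42625131]
[ 0.5021015  -0.20898773  0.236     ] (array([ 0.0784, -0.1939,  0.4197]), array([0.074, 0.008, 0.209]))
```

View pics/w7.png

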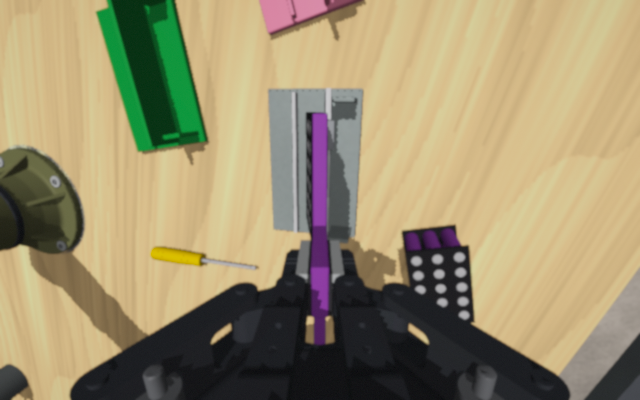

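View pics/s7c.png

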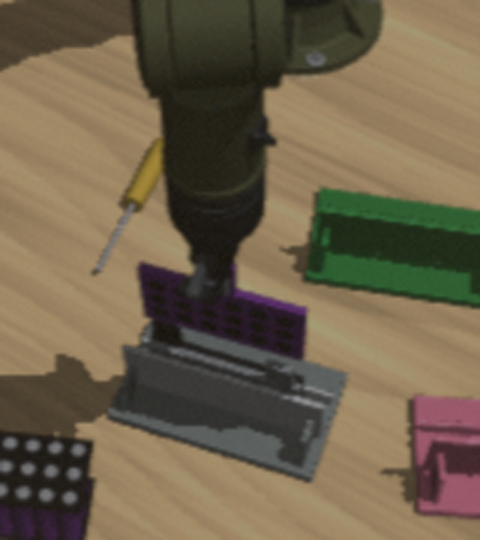

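Request:
carry_out(
  plan=[
    {"x": 0,"y": -0.01,"z": 0.04,"rx": 0.01,"ry": 0,"rz": 0.03,"hand": 1},
    {"x": 0.01,"y": -0.03,"z": 0.09,"rx": 0.02,"ry": 0,"rz": 0.06,"hand": 1},
    {"x": 0.02,"y": -0.06,"z": 0.14,"rx": 0.03,"ry": 0.005,"rz": 0.1,"hand": 1},
    {"x": 0.03,"y": -0.09,"z": 0.19,"rx": 0.04,"ry": 0.005,"rz": 0.14,"hand": 1},
    {"x": 0.04,"y": -0.11,"z": 0.24,"rx": 0.05,"ry": 0.005,"rz": 0.17,"hand": 1},
    {"x": 0.05,"y": -0.14,"z": 0.29,"rx": 0.06,"ry": 0.008,"rz": 0.2,"hand": 1},
    {"x": 0.06,"y": -0.16,"z": 0.34,"rx": 0.074,"ry": 0.008,"rz": 0.209,"hand": 1},
    {"x": 0.07,"y": -0.18,"z": 0.385,"rx": 0.074,"ry": 0.008,"rz": 0.209,"hand": 1},
    {"x": 0.078,"y": -0.194,"z": 0.415,"rx": 0.074,"ry": 0.008,"rz": 0.209,"hand": 1},
    {"x": 0.078,"y": -0.194,"z": 0.42,"rx": 0.074,"ry": 0.008,"rz": 0.209,"hand": 1},
    {"x": 0.078,"y": -0.194,"z": 0.42,"rx": 0.074,"ry": 0.008,"rz": 0.209,"hand": 1},
    {"x": 0.078,"y": -0.194,"z": 0.42,"rx": 0.074,"ry": 0.008,"rz": 0.209,"hand": 1},
  ],
)

```text
clock: 8.43
tcp_pos: [0.5027, -0.2073, 0.2366]
tcp_rot: [0.542, 0.455, 0.541, -0.454]
ft_force: [-0.1, -0.3, -1.2]
width: 0.0076
```

```bash
cat > look.py <<'E'
import sys
from h import *
n=sys.argv[1]
s=r.state();print(s['clock'],s['q'].round(2),s['tcp_pos'].round(4),s['width'],s['ft_force'].round(2),s['moment'].round(2))
for c in sys.argv[2:]:
    C=cam(c);im=viewer.read_camera(c);cv2.imwrite(f'pics/{c}{n}.png',im[:,:,::-1]);np.save(f'{c}{n}.npy',C[2])
E
python3 look.py 8 wrist scene
python3 - <<'E'
from h import *
crop('pics/scene8.png','pics/scene8c.png',170,100,290,230,4)
c,sn=np.cos(PC[2]),np.sin(PC[2]);X=np.array([c,sn,0])
seat=np.array([PC[0],PC[1],0.02])-X*.007
Tt=frame([0,0,-1],X,seat+[0,0,.116]); print(Tt[:3,3],delta(Tt))
E
```

```text
8.425 [ 0.89  0.14 -0.59  1.71  0.08  1.32  0.46] [ 0.5027 -0.2073  0.2366] 0.007595787294924992 [-0.06 -0.27 -1.25] [0.   0.03 0.03]
[ 0.5021015  -0.20898773  0.136     ] (array([ 0.1006, -0.0008,  0.0012]), array([ 0.003,  0.   , -0.001]))
```

View pics/wrist8.png

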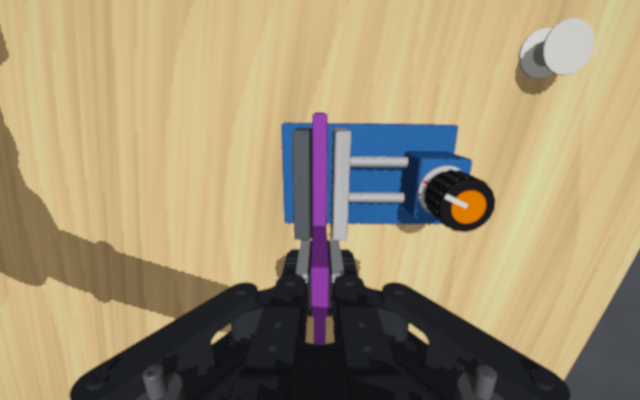

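View pics/scene8c.png

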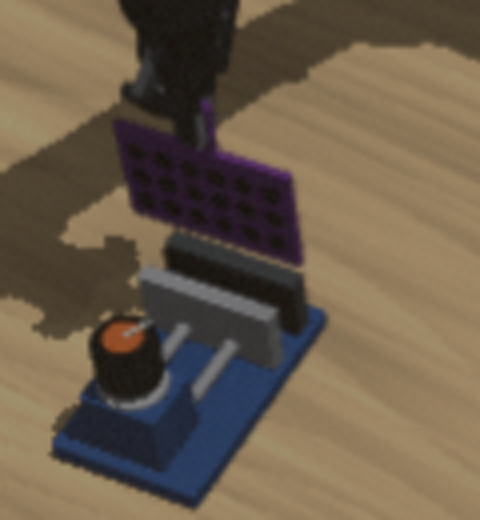

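Run:
```python
from h import *
K,D,_=cam('wrist');C=(K,D,np.load('wrist8.npy'))
x0,y0,k=270,105,7
crop('pics/wrist8.png','pics/wrist8c.png',270,105,370,190,7)
im=cv2.imread('pics/wrist8c.png')
c,s=np.cos(PC[2]),np.sin(PC[2])
for x in (-.016,PC[3],-.007):
  z=.08 if x!=-.007 else .02
  for y in np.linspace(-.06,.06,13):
    q=proj('wrist',[PC[0]+c*x-s*y,PC[1]+s*x+c*y,z],C)[0]
    cv2.circle(im,tuple(int(v) for v in (q-[x0,y0]+.5)*k-.5),3,(0,255,0),-1)
# board predicted: in tool frame
T=tcp()
for x in(-.004,.004):
  for z,w in((0,.075),(.095,.075)):
   for y in np.linspace(-w,w,9):
    P=(T@np.array([.116-z,x,-y,1]))[:3]
    q=proj('wrist',P,C)[0]
    cv2.circle(im,tuple(int(v) for v in (q-[x0,y0]+.5)*k-.5),3,(0,255,255),-1)
cv2.imwrite('pics/wrist8o.png',im)
```

```text
(no output)
```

View pics/wrist8o.png

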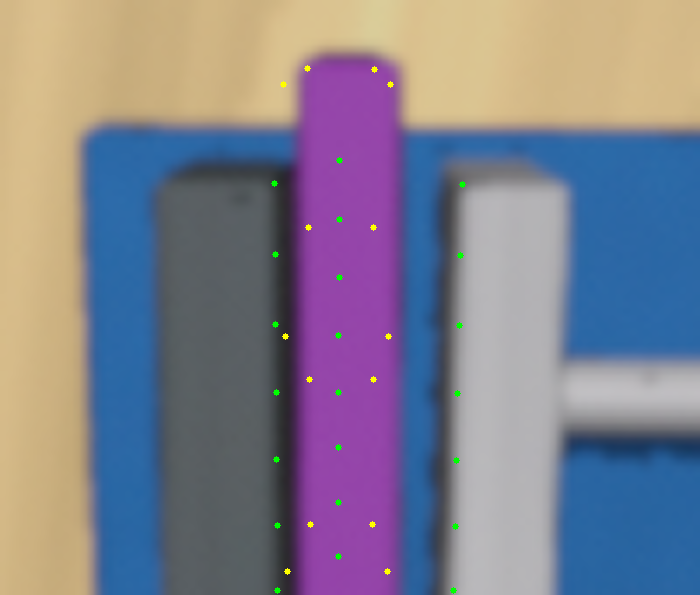

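Request:
carry_out(
  plan=[
    {"x": 0.02,"y": -0.002,"z": 0.001,"rx": 0.003,"ry": 0,"rz": 0,"hand": 1},
    {"x": 0.04,"y": -0.002,"z": 0.001,"rx": 0.003,"ry": 0,"rz": 0,"hand": 1},
    {"x": 0.06,"y": -0.002,"z": 0.001,"rx": 0.003,"ry": 0,"rz": 0,"hand": 1},
    {"x": 0.08,"y": -0.002,"z": 0.001,"rx": 0.003,"ry": 0,"rz": 0,"hand": 1},
    {"x": 0.09,"y": -0.002,"z": 0.001,"rx": 0.003,"ry": 0,"rz": 0,"hand": 1},
    {"x": 0.09,"y": -0.002,"z": 0.001,"rx": 0.003,"ry": 0,"rz": 0,"hand": 1},
  ],
)

```text
clock: 9.28
tcp_pos: [0.5007, -0.2084, 0.1462]
tcp_rot: [0.541, 0.455, 0.541, -0.455]
ft_force: [-0.3, -0.1, -1.4]
width: 0.0075
```

```bash
python3 look.py 9 wrist scene
python3 - <<'E'
from h import *
crop('pics/scene9.png','pics/scene9c.png',170,120,270,230,5)
crop('pics/wrist9.png','pics/wrist9c.png',240,100,420,290,3)
E
```

```text
9.275 [ 0.87  0.21 -0.58  1.82  0.12  1.15  0.42] [ 0.5007 -0.2084  0.1462] 0.007544404692185102 [-0.32 -0.11 -1.43] [ 0.02 -0.01  0.03]
```

View pics/wrist9c.png

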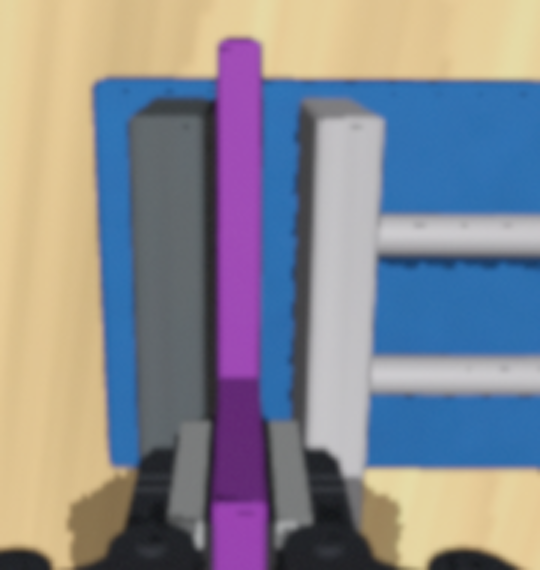

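View pics/scene9c.png

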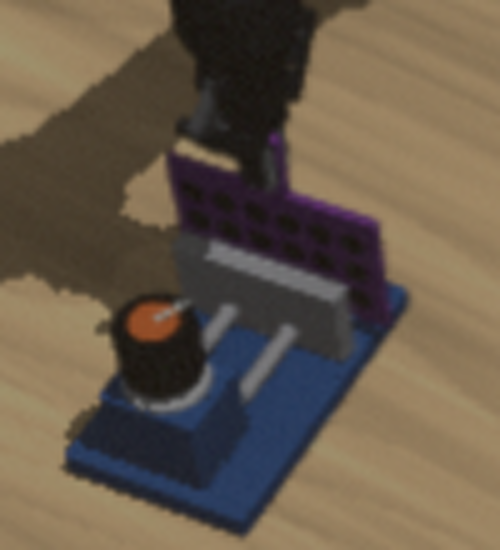

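Request:
carry_out(
  plan=[
    {"x": 0.004,"y": 0,"z": 0,"rx": 0,"ry": 0,"rz": 0,"hand": 1},
    {"x": 0.007,"y": 0,"z": 0,"rx": 0,"ry": 0,"rz": 0,"hand": 1},
    {"x": 0.009,"y": 0,"z": 0,"rx": 0,"ry": 0,"rz": 0,"hand": 1},
    {"x": 0.009,"y": 0,"z": 0,"rx": 0,"ry": 0,"rz": 0,"hand": 1},
  ],
)

```text
clock: 9.88
tcp_pos: [0.5013, -0.2089, 0.1382]
tcp_rot: [0.541, 0.456, 0.54, -0.455]
ft_force: [0.3, -0.3, -1.7]
width: 0.0078
```

Request:
carry_out(
  plan=[
    {"x": 0.002,"y": 0,"z": 0,"rx": 0,"ry": 0,"rz": 0,"hand": 1},
    {"x": 0.003,"y": 0,"z": 0,"rx": 0,"ry": 0,"rz": 0,"hand": 1},
    {"x": 0.003,"y": 0,"z": 0,"rx": 0,"ry": 0,"rz": 0,"hand": 1},
  ],
)

```text
clock: 10.25
tcp_pos: [0.5013, -0.2089, 0.1351]
tcp_rot: [0.541, 0.456, 0.54, -0.455]
ft_force: [-0.3, -0.6, -1.5]
width: 0.0074
```

Request:
carry_out(
  plan=[
    {"x": 0.002,"y": 0,"z": 0,"rx": 0,"ry": 0,"rz": 0,"hand": 1},
    {"x": 0.002,"y": 0,"z": 0,"rx": 0,"ry": 0,"rz": 0,"hand": 1},
  ],
)

```text
clock: 10.5
tcp_pos: [0.5018, -0.2087, 0.1347]
tcp_rot: [0.542, 0.456, 0.54, -0.455]
ft_force: [-2.8, 2.0, 6.9]
width: 0.0074
```

Request:
carry_out(
  plan=[
    {"x": -0.002,"y": 0,"z": 0,"rx": 0,"ry": 0,"rz": 0,"hand": 1},
    {"x": -0.002,"y": -0.0035,"z": 0,"rx": 0,"ry": 0,"rz": 0,"hand": 1},
    {"x": -0.002,"y": -0.004,"z": 0,"rx": 0,"ry": 0,"rz": 0,"hand": 1},
    {"x": 0,"y": -0.004,"z": 0,"rx": 0,"ry": 0,"rz": 0,"hand": 1},
    {"x": 0,"y": -0.004,"z": 0,"rx": 0,"ry": 0,"rz": 0,"hand": 1},
  ],
)

```text
clock: 11.12
tcp_pos: [0.4979, -0.2093, 0.1347]
tcp_rot: [0.542, 0.456, 0.54, -0.455]
ft_force: [-1.7, 0.4, 0.5]
width: 0.0076
```

```bash
python3 look.py 10 wrist
python3 - <<'E'
from h import *
crop('pics/wrist10.png','pics/wrist10c.png',240,100,420,290,3)
E
```

```text
11.125 [ 0.87  0.21 -0.58  1.84  0.13  1.12  0.42] [ 0.4979 -0.2093  0.1347] 0.007567135931257811 [-1.67  0.4   0.53] [ 0.04  0.17 -0.01]
```

View pics/wrist10c.png

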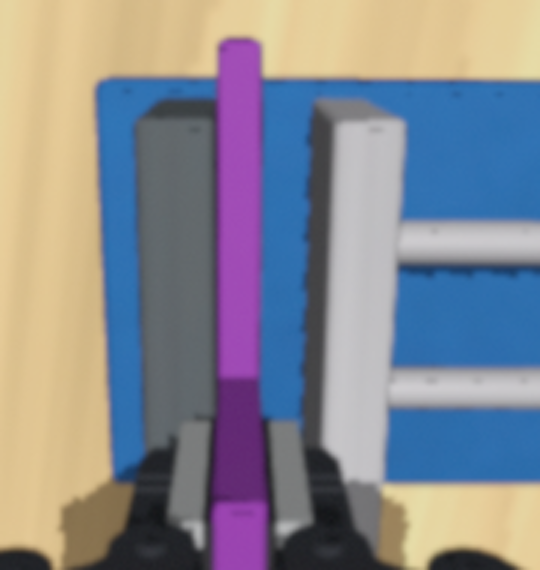

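Request:
carry_out(
  plan=[
    {"x": 0,"y": 0,"z": 0,"rx": 0,"ry": 0,"rz": 0,"hand": 0.6},
    {"x": 0,"y": 0,"z": 0,"rx": 0,"ry": 0,"rz": 0,"hand": 0.2},
    {"x": 0,"y": 0,"z": 0,"rx": 0,"ry": 0,"rz": 0,"hand": 0.2},
    {"x": -0.02,"y": 0,"z": 0,"rx": 0,"ry": 0,"rz": 0,"hand": 0.2},
    {"x": -0.05,"y": 0,"z": 0,"rx": 0,"ry": 0,"rz": 0,"hand": 0.2},
    {"x": -0.09,"y": 0,"z": 0,"rx": 0,"ry": 0,"rz": 0,"hand": 0},
    {"x": -0.12,"y": 0,"z": 0,"rx": 0,"ry": 0,"rz": 0,"hand": -0.5},
    {"x": -0.12,"y": 0,"z": 0,"rx": 0,"ry": 0,"rz": 0,"hand": -1},
  ],
)

```text
clock: 12.18
tcp_pos: [0.4992, -0.2096, 0.2575]
tcp_rot: [0.543, 0.456, 0.538, -0.455]
ft_force: [0.3, 0.2, -0.3]
width: 0.0772
```

```bash
python3 look.py 11 wrist scene
python3 - <<'E'
from h import *
crop('pics/scene11.png','pics/scene11c.png',170,120,270,230,5)
# knob target options
k=np.array([PC[0]+.125*np.cos(PC[2]),PC[1]+.125*np.sin(PC[2]),0]);k=(k+[.633,-.1871,0])/2;print(k)
for ang in (.17,.17+1.0,.17+1.4):
    Tt=frame([0,0,-1],[np.cos(ang),np.sin(ang),0],k+[0,0,.25]);print(ang,delta(Tt))
E
```

```text
12.175 [ 0.9   0.11 -0.59  1.69  0.07  1.35  0.47] [ 0.4992 -0.2096  0.2575] 0.07717593413350039 [ 0.35  0.24 -0.28] [-0.03 -0.01  0.04]
[ 0.63259375 -0.1868453   0.        ]
0.17 (array([0.0046, 0.1369, 0.001 ]), array([ 0.001,  0.001, -0.001]))
1.17 (array([0.0046, 0.1369, 0.001 ]), array([-0.999,  0.002, -0.001]))
1.5699999999999998 (array([0.0046, 0.1369, 0.001 ]), array([-1.399,  0.002, -0.   ]))
```

View pics/wrist11.png

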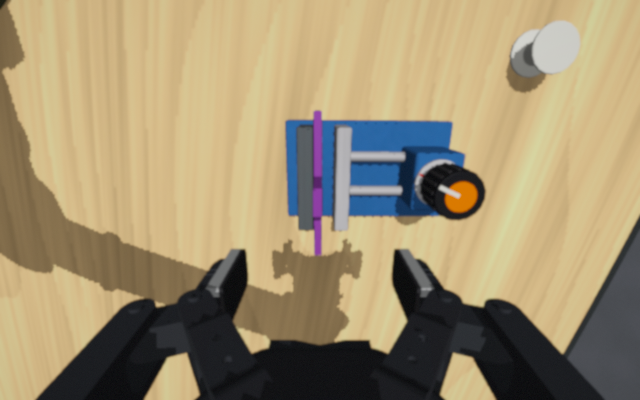

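View pics/scene11c.png

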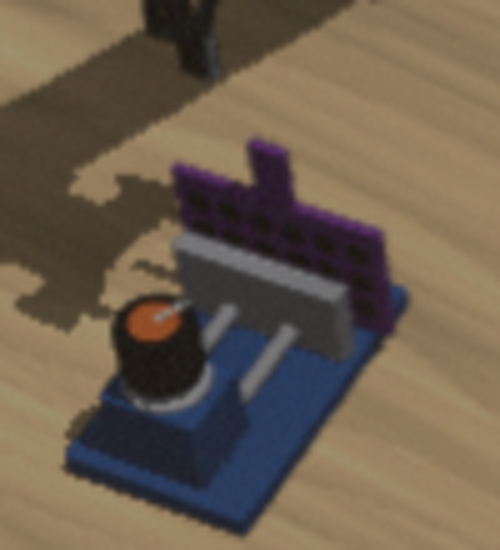

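Request:
carry_out(
  newtons=80,
  plan=[
    {"x": 0,"y": 0.03,"z": 0,"rx": -0.15,"ry": 0,"rz": 0,"hand": -1},
    {"x": 0,"y": 0.06,"z": 0,"rx": -0.3,"ry": 0,"rz": 0,"hand": -1},
    {"x": 0,"y": 0.09,"z": 0,"rx": -0.45,"ry": 0,"rz": 0,"hand": -1},
    {"x": 0,"y": 0.12,"z": 0,"rx": -0.6,"ry": 0,"rz": 0,"hand": -1},
    {"x": 0,"y": 0.137,"z": 0.001,"rx": -0.75,"ry": 0.001,"rz": 0,"hand": -1},
    {"x": 0,"y": 0.137,"z": 0.001,"rx": -0.9,"ry": 0.001,"rz": 0,"hand": -1},
    {"x": 0,"y": 0.137,"z": 0.001,"rx": -1.05,"ry": 0.001,"rz": 0,"hand": -1},
    {"x": 0,"y": 0.137,"z": 0.001,"rx": -1.2,"ry": 0.001,"rz": 0,"hand": -1},
    {"x": 0,"y": 0.137,"z": 0.001,"rx": -1.3,"ry": 0.001,"rz": 0,"hand": -1},
    {"x": 0,"y": 0.137,"z": 0.001,"rx": -1.3,"ry": 0.001,"rz": 0,"hand": -1},
    {"x": 0,"y": 0.137,"z": 0.001,"rx": -1.3,"ry": 0.001,"rz": 0,"hand": -1},
  ],
)

```text
clock: 13.65
tcp_pos: [0.6323, -0.1868, 0.2536]
tcp_rot: [0.706, 0.036, 0.706, -0.036]
ft_force: [-0.4, 0.3, 0.3]
width: 0.0855
```

```bash
python3 look.py 12 wrist
python3 - <<'E'
from h import *
k=np.array([.6326,-.1868,0])
T=tcp();y=T[:3,1].copy();y[2]=0
print(delta(frame([0,0,-1],y,k+[0,0,.108])),T.round(3))
E
```

```text
13.65 [ 0.82  0.44 -0.79  1.39  0.31  1.44  1.51] [ 0.6323 -0.1868  0.2536] 0.08551039210047587 [-0.41  0.3   0.28] [-0.    0.02  0.01]
(array([0.1459, 0.    , 0.0002]), array([ 0., -0., -0.])) [[-0.     0.101  0.995  0.632]
 [ 0.     0.995 -0.101 -0.187]
 [-1.     0.    -0.     0.254]
 [ 0.     0.     0.     1.   ]]
```

View pics/wrist12.png

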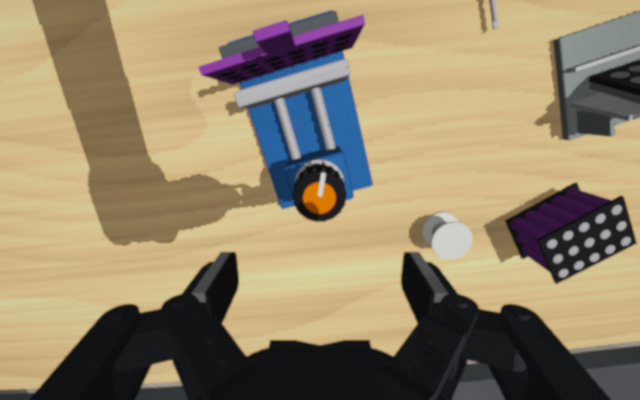

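Request:
carry_out(
  newtons=80,
  plan=[
    {"x": 0.04,"y": 0,"z": 0,"rx": 0,"ry": 0,"rz": 0,"hand": -1},
    {"x": 0.08,"y": 0,"z": 0,"rx": 0,"ry": 0,"rz": 0,"hand": -1},
    {"x": 0.11,"y": 0,"z": 0,"rx": 0,"ry": 0,"rz": 0,"hand": -1},
    {"x": 0.135,"y": 0,"z": 0,"rx": 0,"ry": 0,"rz": 0,"hand": -1},
    {"x": 0.147,"y": 0,"z": 0,"rx": 0,"ry": 0,"rz": 0,"hand": -1},
    {"x": 0.147,"y": 0,"z": 0,"rx": 0,"ry": 0,"rz": 0,"hand": -1},
  ],
)

```text
clock: 14.45
tcp_pos: [0.632, -0.1867, 0.1063]
tcp_rot: [0.706, 0.036, 0.707, -0.036]
ft_force: [0.2, 0.2, 0.0]
width: 0.0857
```

```bash
python3 look.py 13 wrist
```

```text
14.45 [ 0.8   0.54 -0.74  1.56  0.39  1.19  1.45] [ 0.632  -0.1867  0.1063] 0.08573013954432877 [0.21 0.16 0.  ] [ 0.   -0.02  0.02]
```

View pics/wrist13.png

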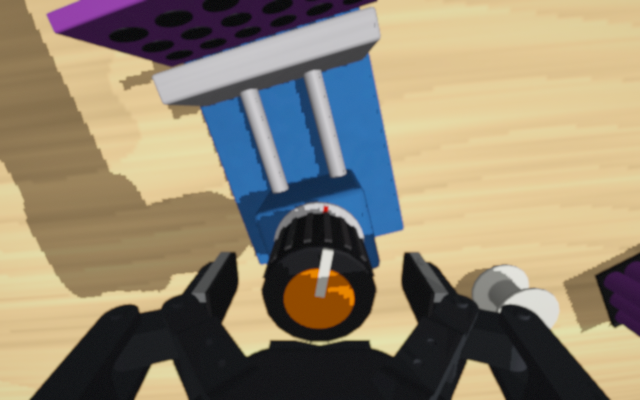

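Centred on the knob, with the red mark at (326,210) and the white line aligned. Closing.

Request:
carry_out(
  newtons=80,
  plan=[
    {"x": 0,"y": 0,"z": 0,"rx": 0,"ry": 0,"rz": 0,"hand": -0.5},
    {"x": 0,"y": 0,"z": 0,"rx": 0,"ry": 0,"rz": 0,"hand": 0},
    {"x": 0,"y": 0,"z": 0,"rx": 0,"ry": 0,"rz": 0,"hand": 0.4},
    {"x": 0,"y": 0,"z": 0,"rx": 0,"ry": 0,"rz": 0,"hand": 0.6},
    {"x": 0,"y": 0,"z": 0,"rx": 0,"ry": 0,"rz": 0,"hand": 0.8},
    {"x": 0,"y": 0,"z": 0,"rx": 0,"ry": 0,"rz": 0,"hand": 0.8},
  ],
)

```text
clock: 15.25
tcp_pos: [0.6334, -0.1872, 0.1089]
tcp_rot: [0.707, 0.035, 0.705, -0.036]
ft_force: [-0.7, -1.1, 5.0]
width: 0.0485
```

```bash
python3 look.py 14
```

```text
15.25 [ 0.8   0.54 -0.75  1.56  0.39  1.19  1.45] [ 0.6334 -0.1872  0.1089] 0.048513662219908466 [-0.71 -1.05  5.04] [-0.07  0.31 -0.  ]
```

Request:
carry_out(
  newtons=80,
  plan=[
    {"x": 0,"y": 0,"z": 0,"rx": 0.05,"ry": 0,"rz": 0,"hand": 1},
    {"x": 0,"y": 0,"z": 0,"rx": 0.15,"ry": 0,"rz": 0,"hand": 1},
    {"x": 0,"y": 0,"z": 0,"rx": 0.27,"ry": 0,"rz": 0,"hand": 1},
    {"x": 0,"y": 0,"z": 0,"rx": 0.39,"ry": 0,"rz": 0,"hand": 1},
    {"x": 0,"y": 0,"z": 0,"rx": 0.5,"ry": 0,"rz": 0,"hand": 1},
    {"x": 0,"y": 0,"z": 0,"rx": 0.5,"ry": 0,"rz": 0,"hand": 1},
  ],
)

```text
clock: 16.0
tcp_pos: [0.6331, -0.188, 0.109]
tcp_rot: [0.676, 0.209, 0.675, -0.21]
ft_force: [-0.3, -2.0, 0.9]
width: 0.0484
```

```bash
python3 look.py 15 wrist
```

```text
16.0 [ 0.74  0.51 -0.65  1.56  0.33  1.18  0.99] [ 0.6331 -0.188   0.109 ] 0.04839024862100227 [-0.3  -1.96  0.88] [-0.38  0.21 -0.15]
```

View pics/wrist15.png

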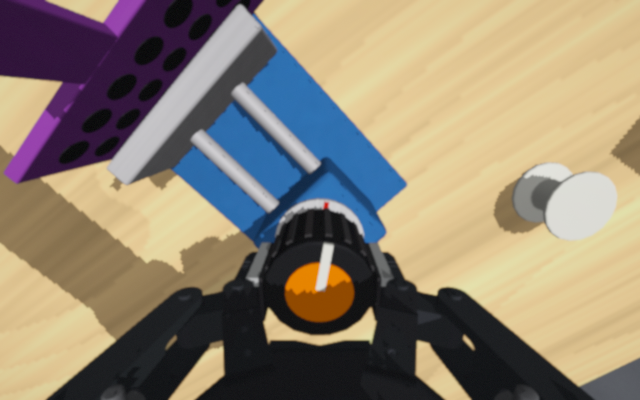

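Request:
carry_out(
  plan=[
    {"x": 0,"y": 0,"z": 0,"rx": 0.1,"ry": 0,"rz": 0,"hand": 1},
    {"x": 0,"y": 0,"z": 0,"rx": 0.22,"ry": 0,"rz": 0,"hand": 1},
    {"x": 0,"y": 0,"z": 0,"rx": 0.34,"ry": 0,"rz": 0,"hand": 1},
    {"x": 0,"y": 0,"z": 0,"rx": 0.46,"ry": 0,"rz": 0,"hand": 1},
    {"x": 0,"y": 0,"z": 0,"rx": 0.58,"ry": 0,"rz": 0,"hand": 1},
    {"x": 0,"y": 0,"z": 0,"rx": 0.7,"ry": 0,"rz": 0,"hand": 1},
    {"x": 0,"y": 0,"z": 0,"rx": 0.82,"ry": 0,"rz": 0,"hand": 1},
    {"x": 0,"y": 0,"z": 0,"rx": 0.94,"ry": 0,"rz": 0,"hand": 1},
    {"x": 0,"y": 0,"z": 0,"rx": 1.06,"ry": 0,"rz": 0,"hand": 1},
    {"x": 0,"y": 0,"z": 0,"rx": 1.18,"ry": 0,"rz": 0,"hand": 1},
    {"x": 0,"y": 0,"z": 0,"rx": 1.3,"ry": 0,"rz": 0,"hand": 1},
    {"x": 0,"y": 0,"z": 0,"rx": 1.4,"ry": 0,"rz": 0,"hand": 1},
    {"x": 0,"y": 0,"z": 0,"rx": 1.4,"ry": 0,"rz": 0,"hand": 1},
  ],
)

```text
clock: 17.68
tcp_pos: [0.6311, -0.1886, 0.1089]
tcp_rot: [-0.382, -0.594, -0.382, 0.596]
ft_force: [-6.2, -1.0, 5.3]
width: 0.0485
```

```bash
python3 look.py 16 wrist scene; python3 -c "
from h import *
crop('pics/scene16.png','pics/scene16c.png',170,120,270,230,5)"
```

```text
17.675 [ 0.55  0.46 -0.39  1.57  0.19  1.15 -0.31] [ 0.6311 -0.1886  0.1089] 0.04852152717050683 [-6.2  -0.95  5.27] [-0.25  1.31 -0.11]
```

View pics/wrist16.png

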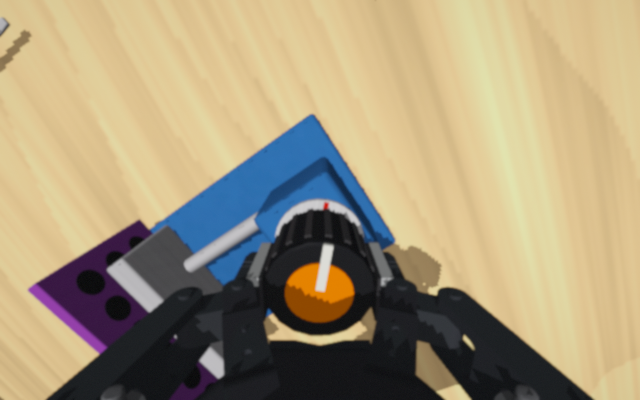

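View pics/scene16c.png

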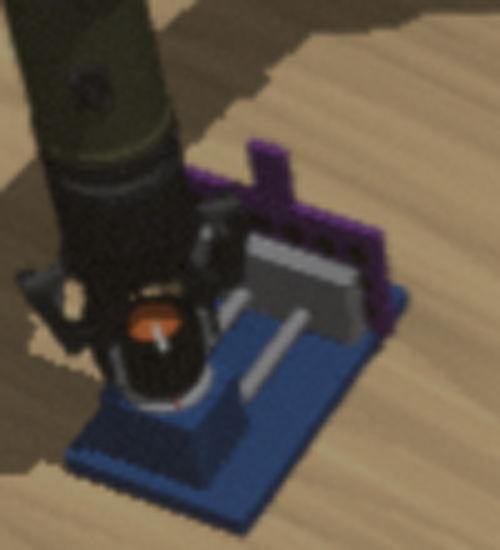

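Request:
carry_out(
  plan=[
    {"x": 0,"y": 0,"z": 0,"rx": 0.1,"ry": 0,"rz": 0,"hand": 1},
    {"x": 0,"y": 0,"z": 0,"rx": 0.2,"ry": 0,"rz": 0,"hand": 1},
    {"x": 0,"y": 0,"z": 0,"rx": 0.3,"ry": 0,"rz": 0,"hand": 1},
    {"x": 0,"y": 0,"z": 0,"rx": 0.4,"ry": 0,"rz": 0,"hand": 1},
    {"x": 0,"y": 0,"z": 0,"rx": 0.4,"ry": 0,"rz": 0,"hand": 1},
  ],
)

```text
clock: 18.4
tcp_pos: [0.6305, -0.1883, 0.109]
tcp_rot: [-0.258, -0.657, -0.257, 0.66]
ft_force: [-3.9, -0.3, 2.5]
width: 0.0486
```

```bash
python3 look.py 17 wrist
python3 - <<'E'
from h import *
T=tcp();a=np.arctan2(T[1,1],T[0,1]);print('yaw',a,'turned',np.arctan2(.995,.101)-a)
im=cv2.imread('pics/wrist17.png');cv2.imwrite('pics/wrist17c.png',cv2.resize(im[180:350,240:400],None,fx=4,fy=4))
E
```

```text
18.4 [ 0.5   0.45 -0.33  1.57  0.16  1.15 -0.69] [ 0.6305 -0.1883  0.109 ] 0.048615663201075784 [-3.93 -0.34  2.49] [-0.02  0.75  0.17]
yaw -0.8254298492728058 turned 2.2950651358674676
```

View pics/wrist17.png

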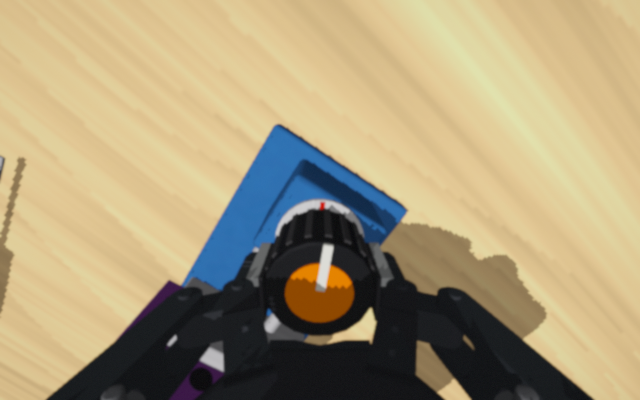

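Request:
carry_out(
  plan=[
    {"x": 0,"y": 0,"z": 0,"rx": 0.1,"ry": 0,"rz": 0,"hand": 1},
    {"x": 0,"y": 0,"z": 0,"rx": 0.2,"ry": 0,"rz": 0,"hand": 1},
    {"x": 0,"y": 0,"z": 0,"rx": 0.2,"ry": 0,"rz": 0,"hand": 1},
  ],
)

```text
clock: 18.82
tcp_pos: [0.6303, -0.188, 0.109]
tcp_rot: [-0.192, -0.679, -0.191, 0.682]
ft_force: [-3.0, -0.7, 2.8]
width: 0.0487
```

```bash
python3 look.py 18 wrist
python3 - <<'E'
from h import *
T=tcp();a=np.arctan2(T[1,1],T[0,1]);print('yaw',a,'turned',np.arctan2(.995,.101)-a)
o=[cv2.resize(cv2.imread(f'pics/wrist{n}.png')[190:330,260:380],None,fx=3,fy=3) for n in (16,18)]
cv2.imwrite('pics/w1618.png',np.hstack(o))
E
```

```text
18.825 [ 0.47  0.45 -0.29  1.57  0.14  1.15 -0.87] [ 0.6303 -0.188   0.109 ] 0.048686509587821204 [-2.99 -0.69  2.83] [-0.03  0.68  0.13]
yaw -1.0221592360422143 turned 2.4917945226368756
```

View pics/w1618.png

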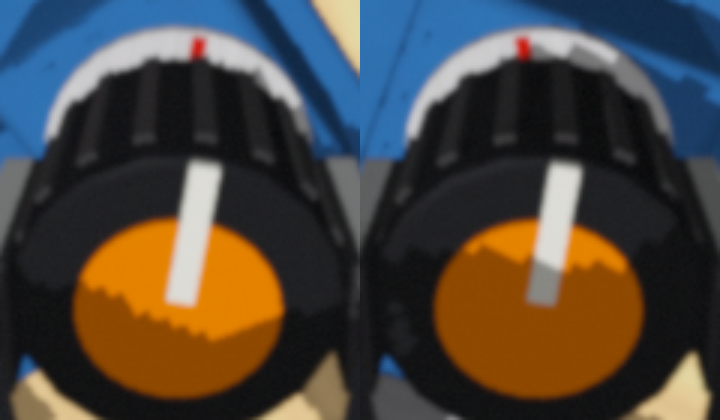

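Request:
carry_out(
  plan=[
    {"x": 0,"y": 0,"z": 0,"rx": 0.1,"ry": 0,"rz": 0,"hand": 1},
    {"x": 0,"y": 0,"z": 0,"rx": 0.2,"ry": 0,"rz": 0,"hand": 1},
    {"x": 0,"y": 0,"z": 0,"rx": 0.26,"ry": 0,"rz": 0,"hand": 1},
    {"x": 0,"y": 0,"z": 0,"rx": 0.26,"ry": 0,"rz": 0,"hand": 1},
    {"x": 0,"y": 0,"z": 0,"rx": 0.26,"ry": 0,"rz": 0,"hand": 1},
  ],
)

```text
clock: 19.5
tcp_pos: [0.6301, -0.1877, 0.1089]
tcp_rot: [-0.103, -0.698, -0.102, 0.702]
ft_force: [-3.6, 1.2, 2.4]
width: 0.0484
```

```bash
python3 look.py 19 wrist
python3 - <<'E'
from h import *
T=tcp();a=np.arctan2(T[1,1],T[0,1]);print('yaw',a,'turned',np.arctan2(.995,.101)-a)
o=[cv2.resize(cv2.imread(f'pics/wrist{n}.png')[190:330,260:380],None,fx=3,fy=3) for n in (18,19)]
cv2.imwrite('pics/w1819.png',np.hstack(o))
E
```

```text
19.5 [ 0.44  0.44 -0.25  1.57  0.12  1.15 -1.11] [ 0.6301 -0.1877  0.1089] 0.048354156686881936 [-3.61  1.22  2.41] [0.16 0.78 0.36]
yaw -1.2802199788070703 turned 2.749855265401732
```

View pics/w1819.png

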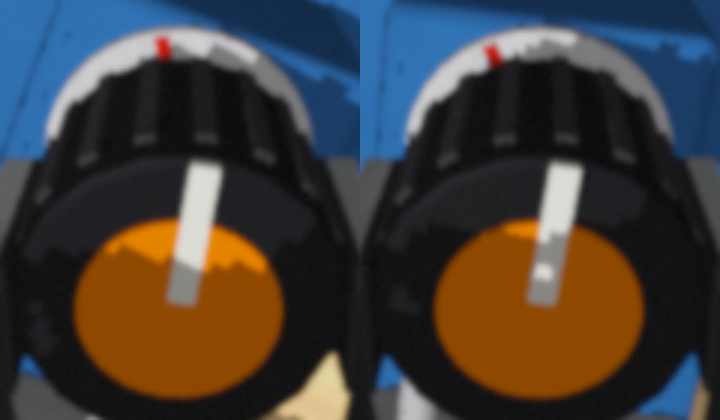

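Request:
carry_out(
  plan=[
    {"x": 0,"y": 0,"z": 0,"rx": 0,"ry": 0,"rz": 0,"hand": 0},
    {"x": 0,"y": 0,"z": 0,"rx": 0,"ry": 0,"rz": 0,"hand": -0.5},
    {"x": 0,"y": 0,"z": 0,"rx": 0,"ry": 0,"rz": 0,"hand": -1},
    {"x": 0,"y": 0,"z": 0,"rx": 0,"ry": 0,"rz": 0,"hand": -1},
    {"x": -0.03,"y": 0,"z": 0,"rx": 0,"ry": 0,"rz": 0,"hand": -1},
    {"x": -0.07,"y": 0,"z": 0,"rx": 0,"ry": 0,"rz": 0,"hand": -1},
    {"x": -0.11,"y": 0,"z": 0,"rx": 0,"ry": 0,"rz": 0,"hand": -1},
    {"x": -0.15,"y": 0,"z": 0,"rx": 0,"ry": 0,"rz": 0,"hand": -1},
    {"x": -0.15,"y": 0,"z": 0,"rx": 0,"ry": 0,"rz": 0,"hand": -1},
    {"x": -0.15,"y": 0,"z": 0,"rx": 0,"ry": 0,"rz": 0,"hand": -1},
  ],
)

```text
clock: 20.8
tcp_pos: [0.6307, -0.1874, 0.2583]
tcp_rot: [-0.102, -0.698, -0.102, 0.702]
ft_force: [0.1, 0.5, 0.1]
width: 0.0854
```

```bash
python3 look.py 20 wrist scene top
python3 - <<'E'
from h import *
crop('pics/scene20.png','pics/scene20c.png',170,120,390,290,3)
crop('pics/top20.png','pics/top20c.png',230,120,520,250,2)
E
```

```text
20.8 [ 0.44  0.35 -0.26  1.39  0.09  1.42 -1.09] [ 0.6307 -0.1874  0.2583] 0.08538477598884385 [0.13 0.48 0.1 ] [0.   0.01 0.05]
```

View pics/wrist20.png

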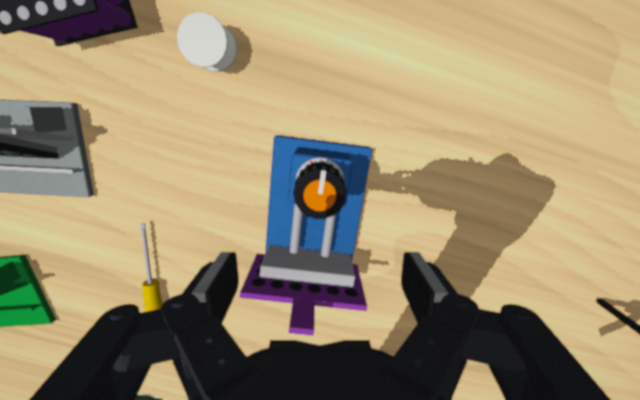

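View pics/scene20c.png

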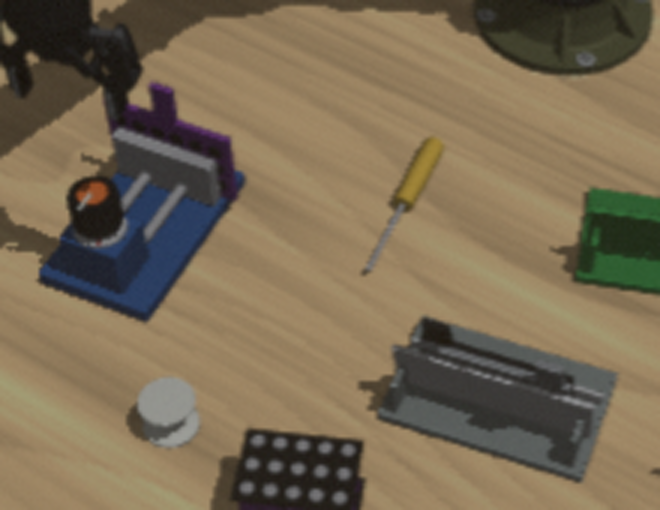

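View pics/top20c.png

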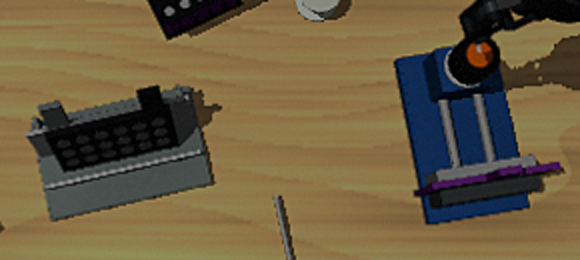

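```bash
python3 -c "
from h import *
s=r.state();print(abs(s['dq']).max(),s['clock']);order.finish_job()"
```

```text
0.003889857061382279 20.95
the job is handed in; nothing more can be done
```

I drew the purple board out of the back place of the stack and stood it against the fixed jaw of the blue clamp, tab up and roughly centred. I then turned the knob about 2.75 rad clockwise, released it and raised the arm clear. The job was handed in at 20.95 s, and the interface gives no verdict.

**Slip:** the last close-up before letting go showed the white line and red mark about 0.5 rad apart, which is two clicks. In the last wrist picture the white line still lay where it did against the gripper, so the knob had not visibly turned back.

**Board and stack:** the final wrist, scene and top pictures showed the purple board upright between the closed jaws. The grey and black boards were still leaning in the rack, and the screwdriver, battery pack and spool looked undisturbed.

**Robot:** the gripper was open and clear, the wrist force under 1 N and the arm at rest.

**Disagreements along the way:**
- The first camera fit of the board was about 4 mm off along its thickness. I corrected it with the wrist camera before gripping.
- While the knob turned, the grip drifted about 3 mm off its starting position, with a side force of about 6 N.

**Not measured:** I could not read the jaw's pressing force directly. I infer it from the knob slipping and the jaw sitting against the board.

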